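# Load a hex valve body under the drop guard of a bench press

## Robot

A 6-joint arm with a two-finger parallel gripper is mounted at the origin on a cart in front of the work surface, level with it; the furniture and walls round the work are solid. World frame = base frame: x ahead of the robot, y to its left, z up, the work surface at z = 0. Lengths are in m, angles in degrees, forces in N, time in s.
With the tool pointing down it reaches from about 0.4 to 0.825 m from the base axis. Payload 7 kg.
Tool frame: the origin (TCP) lies midway between the tips of the shut fingers; the grasp point (between the pads) lies 19 mm behind it (grip_depth is the distance from the TCP to the grasp point, in m); z points along the fingers, y is the direction in which the jaws open and shut (so a half turn about z gives the same grasp; the last joint's range is limited). The gripper opens to 88 mm and grips with 3 to 60 N. Pads are 19 mm wide; open, the fingers measure 130 mm over their backs; the gripper's body (78 mm by 193 mm) begins 47 mm behind the grasp point.
Start: joints at [81.308, 20.546, 0.682, 0, -70.136, -16.507], TCP at [0.287, 0.611, 0.227] pointing down, gripper open.
Joint ranges: [-176.03, 176.03], [-82.01, 121.73], [-58.28, 71.71], [-173.87, 95.51], [-174.79, -0.11], [-173.66, 173.66]. Speed limits (degrees/s): [136.94, 136.94, 172.46, 180, 180, 180].

## Interface

Orientations are given as [roll, pitch, yaw] about the fixed x, y, z axes, in that order (R = Rz(yaw) Ry(pitch) Rx(roll)).
In Python, from plant import * gives the robot as it stands.
- The arm moves only by the shell command python3 -m inch 'ROWS'. ROWS is JSON, a list of rows, each an object of numbers: "ax", "ay", "az": the turn, a rotation vector about the tool's x, y, z in degrees; "dx", "dy", "dz": the shift along the tool's x, y, z in mm; "fingers": the finger opening in mm, from 0 to 87.6. In form: [{"ax": .., "ay": .., "az": .., "dx": .., "dy": .., "dz": .., "fingers": ..}, ...]. A call has 1 to 8 rows; each row is the pose to reach, as a shift and turn from the pose commanded when the call began, along the tool's axes at that moment; what a row does not reach only later rows make up. A row lasts 1/8 s, in which the tool goes at most 62.5 mm and 10.7 degrees, less where a joint would pass 70% of its speed; a pose out of reach is approached as far as the arm can. A call with a gripper value outside its range is refused whole. The fingers move at their own pace and stop on an object; the grip force is fixed at half the most. Time passes only in rows, so rows that repeat a pose let the fingers close. It gives the time, the measured TCP pose, the force and the opening at its end, in the units of the state.
- get_obs(): the state, without advancing time (a new reading comes with each control period).
- snapshot(name): name is "scene" or "side" or "wrist"; returns a dict with "image" (384x512x3 uint8, red, green, blue), "fx", "fy", "cx", "cy" (pixels), "rvec" (rotation vector, rad) and "tvec" (3), from world to camera coordinates, as OpenCV has them. Camera axes: x right, y down, z forward; pixel columns grow to the right and rows downward; lengths in m; the calibration is good to about 2 mm. A picture is of the moment at which its call begins. There is no depth.
- close_job(): hands the job in, once; it reports no verdict.
Trained networks look in the newest picture that a camera, given by its name, has taken for a name from the list of things; names that differ only in an ending like _2 or _b are one class to them, and where a whole thing is asked for, a point or a joint stands for the part that bears it (a point fixed in the world has none). Each returns a list of dicts, best first, with "score" (0 to 1); they miss things now and then, are a little off and sometimes report something else, mostly with a low value. They report only what shows in the picture. A call takes as long as a camera call.
- search_frame(target, camera): "bbox" ([centre column, centre row, width, height] in pixels, round what is visible of it).
- trace(target, camera): "mask" (384x512 bool, what is visible of it) and "bbox" ([centre column, centre row, width, height] in pixels, round what is visible of it).
- landmark_of(target, camera): "position" ([column, row] in pixels: a listed point, or the origin of a listed thing).
The state is a dict: "clock": time; "joint_pos": joint angles; "qvel": joint speeds; "tau": joint torques, N m; "tool_pos": TCP position; "orientation": TCP orientation; "force": force on the tool from outside, world axes, zero at the start; "moment": the same for the moment, N m; "opening": finger opening in m.
Only numpy, scipy, OpenCV 4.12 (cv2) and the standard library are available. Lean on these libraries where they do the work, as an engineer would, in place of code of your own. Each camera call takes 0.05 s, during which the arm holds its last target.

## Task

Load the hexagonal brass valve body that lies on the feed plate in front of the drop guard: lift the guard by its black handle and hook its slotted bar onto the stud so that it stays up, roll the body over, face by face on the plate without lifting it off, until its side port looks straight up, and slide it in under the ram until it lies square against the fence and centred under the ram. Leave the guard hooked up so that I can set the bush. Leave the other valve body, waiting at the side of the plate, where it is, and do not knock over the primer bottle.

Things in the scene. Friction and masses are not known exactly. Their poses are not given: they have to be found in the camera images.
- valve_a: Hexagonal brass valve body, 60 mm across flats, 69 across corners, 90 long, plus a neck 42 in diameter, 13 long at each end; 0.75 kg +-25%. Origin in its middle, y along it, +z out of the face with the port (dark 21 mm hole, steel ring); the face opposite is blue. Starts with the port towards the robot, 30 deg below level: two rolls away from the robot bring it up.
- valve_b: Hexagonal brass valve body, 60 mm across flats, 69 across corners, 90 long, plus a neck 42 in diameter, 13 long at each end; 0.75 kg +-25%. Origin in its middle, y along it, +z out of the face with the port (dark 21 mm hole, steel ring); the face opposite is blue. Starts with the port away from the robot, 30 deg above level: one roll towards the robot brings it up.
- press: Green bench press; origin on the bench under the ram, x points in from its front, y left. Steel feed plate x -0.27 to 0.06, y -0.125 to 0.12 and beside it to y = 0.287 for x < -0.05, 10 mm high, its middle line scribed; the body to load lies there near y = 0, the other near y = 0.21 (which is which varies). Friction on the plate 0.5 to 0.7: pushed high a body tips onto its next flat, pushed under 20 mm above the plate it slides.
- press_home (a point): Where the middle of the loaded body belongs, 40 mm above the bench under the ram; axes as press. There its far corner touches the fence, an upright bar 44 mm high, 110 long, front face at x = 0.035. Ram nose 22 mm above the body. Two guide posts of the guard at x = -0.045, 158 mm clear between them, and a cross plate behind the guard rise to 0.248 m above the bench.
- hook_stud (a point): Middle of a fixed steel stud, 8 mm in diameter, on the cross plate of the guard frame, pointing to the robot along -x of the press; its 13 mm head ends 14 mm nearer the robot than this point. At x = -0.055, y = 0.026, z = 0.232 of press.
- handle_grip (a point): Point on the black round handle at the top of the lift bar: 22 mm in diameter, 54 long, level, pointing to the robot along -x of the press; 45 mm in front of the bar, 0.15 m from the bar's pivot, about 0.196 m above the bench with the guard down. It moves with guard and bar.
- slot_roof (a point): Stud's place in the lift bar's slot, 4 mm under the slot's roof, 0.101 m from the pivot (49 mm below the handle): hooked when it lies at hook_stud. The slot is 20 mm high, 13 deep, open on the bar's left (+y) edge; at its mouth a 6 mm lip hangs from the roof and leaves 14 mm for the stud to enter. The bar is 18 mm wide.
- guard (a joint): Lift of the clear drop guard (160 mm wide, 98 high, 0.3 kg), m: 0 closed, at most 0.108, about 0.085 when hooked. It falls shut when let go. Closed it bars the way in, 48 mm in front of the ram axis.
- lift_bar (a joint): Lean of the flat steel lift bar, rad: 0 upright, positive with its top to the left (+y of the press), -0.20 to 0.33; stays where it is put. Pivoted in the middle of the guard at x = -0.0535, y = 0 of press, 46 mm above the bench when closed. Upright it passes the stud as it rises; hooked it leans about 0.25.
- primer_bottle: Tall grey-blue bottle with a blue cap, 70 mm in diameter, 188 high, on the bench 0.07 m right of the feed plate; origin at the middle of its foot, z up.

How it is judged (in metres and radians):
At the end, for the whole second after the job is handed in: Guard hooked up (raised over 78 mm, slot within 12 mm of the stud); the valve body from in front of it at rest, port up within 0.1 rad, within 6 mm of the fence position, 8 mm of centre and 0.08 rad of square; the other valve body within 25 mm of where it waited (value of joint guard above 0.078 m and distance between slot_roof and hook_stud below 0.012 m and velocity of joint guard below 0.01 m/s and ((x of valve_a in the frame of press_home between -0.006 and 0.006 m and y of valve_a in the frame of press_home between -0.008 and 0.008 m and angle between valve_a's own z axis and vertical below 0.1 rad and angle between the y axis of valve_a and the y axis of press_home, either way round below 0.08 rad and linear speed of valve_a below 0.01 m/s and distance of valve_b from where it was at the start of the episode below 0.025 m) or (x of valve_b in the frame of press_home between -0.006 and 0.006 m and y of valve_b in the frame of press_home between -0.008 and 0.008 m and angle between valve_b's own z axis and vertical below 0.1 rad and angle between the y axis of valve_b and the y axis of press_home, either way round below 0.08 rad and linear speed of valve_b below 0.01 m/s and distance of valve_a from where it was at the start of the episode below 0.025 m))); the robot touches nothing.
It fails at once if a valve body is lifted off the feed plate (its middle rises more than 70 mm above the bench; rolling alone takes it to 45 mm) (height (world z) of any of valve_a, valve_b above 0.07 m).
It fails at once if the primer bottle is knocked over (angle between primer_bottle's own z axis and vertical above 0.5 rad).
It also fails if it takes over 64 s, if anything falls off the work surface, if the arm or the gripper's body presses on something with over 40 N, if the wrist force passes 120 N, or if a joint passes its speed limit or range.

## Working session

There is one attempt and no reset: what is moved stays moved. The work goes in short steps, Python scripts to look and compute and a shell command to move; the robot and the scene stay as the last step left them, time stands still between calls to the robot, and variables do not carry over. Pictures are saved under pics/ and viewed, and the job is handed in when it is done.

```bash
ls; mkdir -p pics
cat > h.py <<'E'
from plant import *
import numpy as np, cv2
from scipy.spatial.transform import Rotation as Ro
def snap(n,save=None):
    s=snapshot(n)
    if save: cv2.imwrite('pics/'+save+'.png',cv2.cvtColor(s['image'],cv2.COLOR_RGB2BGR))
    return s
def K(s): return np.array([[s['fx'],0,s['cx']],[0,s['fy'],s['cy']],[0,0,1.]])
def ray(s,p):
    R=cv2.Rodrigues(np.array(s['rvec'],float))[0]; t=np.array(s['tvec'],float)
    d=R.T@np.linalg.inv(K(s))@np.array([p[0],p[1],1.]); return -R.T@t,d/np.linalg.norm(d)
def atz(s,p,z):
    c,d=ray(s,p); return c+d*(z-c[2])/d[2]
def proj(s,P):
    return cv2.projectPoints(np.array(P,float).reshape(-1,3),np.array(s['rvec'],float),np.array(s['tvec'],float),K(s),None)[0].reshape(-1,2)
def tri(obs):
    A=np.zeros((3,3));b=np.zeros(3)
    for s,p in obs:
        c,d=ray(s,p);M=np.eye(3)-np.outer(d,d);A+=M;b+=M@c
    X=np.linalg.solve(A,b); return X,[np.linalg.norm((np.eye(3)-np.outer(ray(s,p)[1],ray(s,p)[1]))@(X-ray(s,p)[0])) for s,p in obs]
E
python3 - <<'E'
from h import *
o=get_obs(); print(o)
S={}
for n in ['scene','side','wrist']:
    s=snap(n,n+'0'); S[n]=s
    print(n,ray(s,(256,192)))
    for t in ['valve_a','press','press_home','hook_stud','handle_grip','slot_roof','primer_bottle']:
        try: print(n,t,[(np.round(r['position'],1),round(r['score'],2)) for r in landmark_of(t,n)])
        except Exception as e: print(t,e)
E
```

```text
pics
{'clock': 0.0, 'joint_pos': array([ 8.13095555e+01,  2.05926200e+01,  6.32528018e-01, -2.13047583e-02,
       -7.01367139e+01, -1.65070205e+01]), 'qvel': array([ 0.00018969, -0.0249691 ,  0.05310272, -0.01495752, -0.06774437,
        0.0202657 ]), 'tau': array([ 1.22465586e-03, -5.82714951e+01,  2.93045801e+01,  6.99667364e+00,
        6.97305237e-03, -1.60160885e-04]), 'tool_pos': array([0.28717863, 0.61029942, 0.22559614]), 'orientation': array([ 1.79901493e+02, -8.30641860e-03, -2.52047136e+01]), 'force': array([-0.20487183,  0.6139216 , -0.49538415]), 'moment': array([0.01200428, 0.04262344, 0.02945239]), 'opening': 0.0875487658647699}
scene (array([ 0.13574668, -0.65728222,  0.80933086]), array([ 0.44151842,  0.5788084 , -0.68559633]))
scene valve_a [(array([239.2, 230.6]), 0.78), (array([197.3, 182.5]), 0.65)]
scene press [(array([268.5, 212.6]), 0.92), (array([285.8, 289.7]), 0.6), (array([242.7, 178.2]), 0.29)]
scene press_home [(array([272.1, 202.5]), 0.73)]
scene hook_stud [(array([253.3, 156.9]), 0.8)]
scene handle_grip [(array([244.6, 175.2]), 0.61)]
scene slot_roof [(array([257.8, 182.9]), 0.72)]
scene primer_bottle [(array([286.8, 288.8]), 0.81)]
side (array([ 0.25009161, -0.87071841,  0.66588101]), array([ 0.332008  ,  0.79855031, -0.50208376]))
side valve_a [(array([227.5, 244.6]), 0.78), (array([201. , 200.2]), 0.62)]
side press [(array([276.8, 241.2]), 0.71)]
side press_home [(array([276.2, 228.3]), 0.56)]
side hook_stud [(array([252.5, 160.7]), 0.66), (array([228.1, 245. ]), 0.29)]
side handle_grip [(array([240.1, 184.8]), 0.69)]
side slot_roof [(array([259.5, 198. ]), 0.96)]
side primer_bottle [(array([269.1, 318.1]), 0.58), (array([240. , 180.1]), 0.25)]
wrist (array([0.35285999, 0.58027134, 0.38362174]), array([-0.24330118,  0.09620786, -0.96516765]))
wrist valve_a []
wrist press []
wrist press_home []
wrist hook_stud []
wrist handle_grip []
wrist slot_roof []
wrist primer_bottle []
```

Run:
```python
import cv2
for n in ['scene','side']:
    a=cv2.imread(f'pics/{n}0.png'); cv2.imwrite(f'pics/{n}0z.png',cv2.resize(a[110:350,130:390],None,fx=3,fy=2.5*1.0 and 3)[:600] if 0 else cv2.resize(a[130:330,150:350],(800,800))[:600])
```

```text
(no output)
```

View pics/scene0.png

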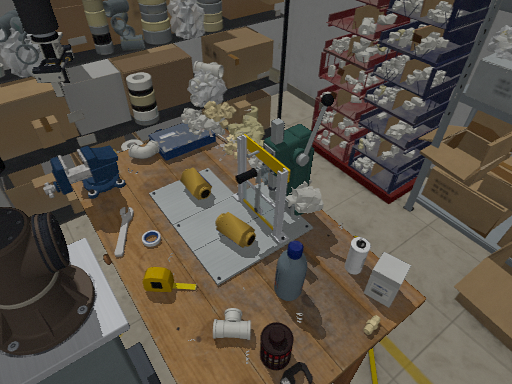

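View pics/side0.png

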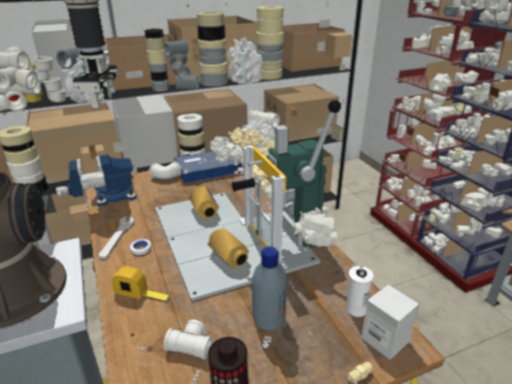

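View pics/scene0z.png

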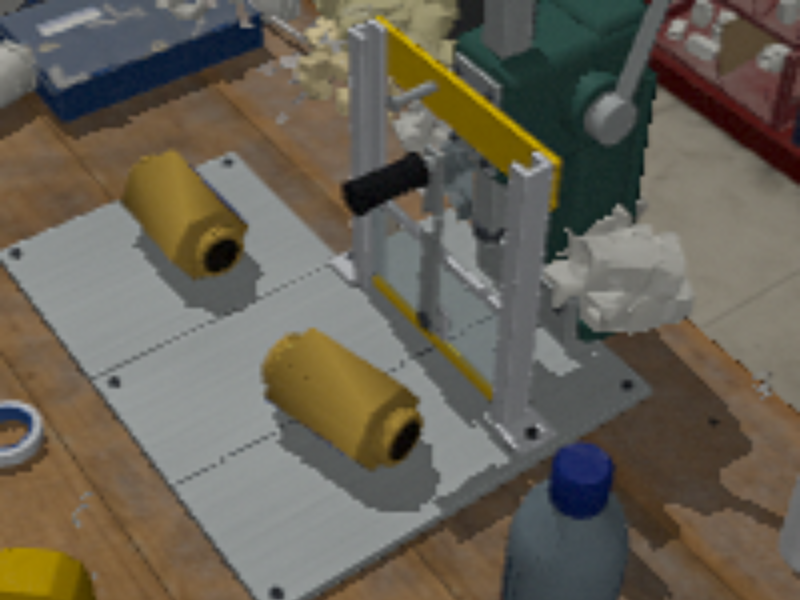

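View pics/side0z.png

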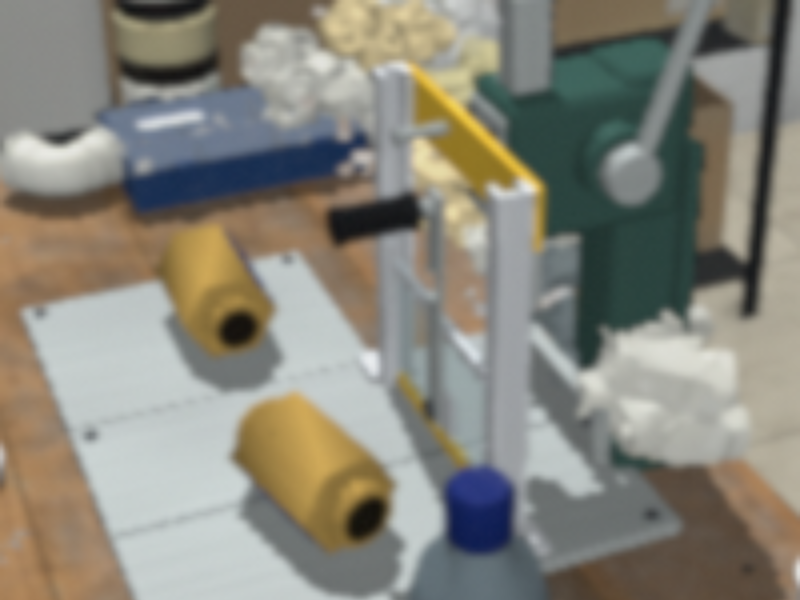

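```bash
cat > fit.py <<'E'
from h import *
from scipy.optimize import least_squares
S={}
for n in ['scene','side']: S[n]=snapshot(n)
def z(p): return (150+p[0]/4,130+p[1]/4)
obs={'scene':[((-.27,.287,.01),z((-3,258))),((-.05,.287,.01),z((235,153))),((-.27,-.125,.01),(219.5,281)),((.06,-.125,.01),z((652,388))),((-.27,0,.01),z((178,483))),((-.27,.12,.01),z((97,377))),
 ((0,0,.04),(272.1,202.5)),((-.055,.026,.232),(253.3,156.9))],
 'side':[((-.27,.287,.01),z((22,312))),((-.05,.287,.01),z((300,253))),((.06,-.125,.01),z((681,525))),((-.27,.12,.01),z((78,428))),((-.27,0,.01),z((120,535))),((0,0,.04),(276.2,228.3)),((-.055,.026,.232),(252.5,160.7))]}
def W(x,P):
    P=np.array(P); c,s_=np.cos(x[2]),np.sin(x[2]); return np.c_[x[0]+c*P[:,0]-s_*P[:,1],x[1]+s_*P[:,0]+c*P[:,1],P[:,2]]
def f(x):
    return np.concatenate([(proj(S[n],W(x,[o[0] for o in obs[n]]))-np.array([o[1] for o in obs[n]])).ravel() for n in obs])
r=least_squares(f,[.6,.0,0],loss='soft_l1'); print(r.x,np.degrees(r.x[2])); print(np.round(f(r.x).reshape(-1,2),1))
X=r.x; np.save('press.npy',X)
def P_(w):
    c,s_=np.cos(X[2]),np.sin(X[2]); d=np.array(w)-[X[0],X[1],0]; return np.array([c*d[0]+s_*d[1],-s_*d[0]+c*d[1],d[2]])
for name,a,b in [('handle',(244.6,175.2),(240.1,184.8)),('slot',(257.8,182.9),(259.5,198)),('stud',(253.3,156.9),(252.5,160.7)),('vf',(239.2,230.6),(227.5,244.6)),('vo',(197.3,182.5),(201,200.2)),('bot',(286.8,288.8),(269.1,318.1))]:
    T,e=tri([(S['scene'],a),(S['side'],b)]); print(name,T,e,'press',P_(T))
E
python3 fit.py
```

```text
[ 0.64276332 -0.07447556  0.00670185] 0.38398759485518025
[[ 0.3 -1.9]
 [ 0.1 -1. ]
 [-0.6  2.8]
 [ 1.3 -0.7]
 [-0.2  0.7]
 [-0.4  0.3]
 [ 0.2  0.4]
 [-0.  -2.9]
 [-0.3 -1.4]
 [-0.7 -1.3]
 [ 1.  -1.6]
 [-2.1  0. ]
 [-1.9  0.1]
 [ 1.5  0.2]
 [ 1.8  1.9]]
handle [ 0.54412104 -0.06894527  0.19225278] [np.float64(0.002090028214637188), np.float64(0.002090028214637352)] press [-0.09860301  0.00619124  0.19225278]
slot [ 0.5943603  -0.06391265  0.1386919 ] [np.float64(0.000714350828630905), np.float64(0.0007143508286308972)] press [-0.04833114  0.01088706  0.1386919 ]
stud [ 0.56960239 -0.07644675  0.25059296] [np.float64(0.002877926145207691), np.float64(0.0028779261452075242)] press [-0.0731725  -0.00148084  0.25059296]
vf [ 0.48397392 -0.13190806  0.07489333] [np.float64(1.1028840030282981e-05), np.float64(1.1028840030342422e-05)] press [-0.15917074 -0.05636704  0.07489333]
vo [0.49009853 0.10832503 0.06376754] [np.float64(0.002964570280589686), np.float64(0.0029645702805896424)] press [-0.15143628  0.18381962  0.06376754]
bot [ 0.51515868 -0.30223986 -0.01220074] [np.float64(0.0005275383800358675), np.float64(0.0005275383800357812)] press [-0.12912821 -0.22690401 -0.01220074]
```

```bash
cat > mv.py <<'E'
import numpy as np, json, sys, os
from scipy.spatial.transform import Rotation as Ro
# commanded pose tracking; press-frame targets
def load():
    if os.path.exists('cmd.json'):
        d=json.load(open('cmd.json')); return np.array(d['p']),Ro.from_quat(d['q'])
    return np.array([.287,.611,.227]),Ro.from_euler('xyz',[180,0,-25.185],degrees=True)
def upd(row):  # row dict last row actually typed
    p,R=load(); g=lambda k:row.get(k,0.)
    p2=p+R.apply(np.array([g('dx'),g('dy'),g('dz')])/1000); R2=R*Ro.from_rotvec([g('ax'),g('ay'),g('az')],degrees=True)
    json.dump({'p':p2.tolist(),'q':R2.as_quat().tolist()},open('cmd.json','w'))
    print('cmd',np.round(p2,4),np.round(R2.as_euler('xyz',degrees=True),1))
def row(p2,R2):
    p,R=load(); d=R.inv().apply(np.array(p2)-p)*1000; a=(R.inv()*R2).as_rotvec(degrees=True)
    return dict(ax=round(a[0],1),ay=round(a[1],1),az=round(a[2],1),dx=round(d[0],1),dy=round(d[1],1),dz=round(d[2],1))
X=np.load('press.npy')
def pw(P): c,s=np.cos(X[2]),np.sin(X[2]); return np.array([X[0]+c*P[0]-s*P[1],X[1]+s*P[0]+c*P[1],P[2]])
def wp(w): c,s=np.cos(X[2]),np.sin(X[2]); d=np.array(w)-[X[0],X[1],0]; return np.array([c*d[0]+s*d[1],-s*d[0]+c*d[1],d[2]])
def ori(phi,roll=0,yaw=0): # roll about press x (deg)
    return Ro.from_euler('z',np.degrees(X[2])+yaw,degrees=True)*Ro.from_euler('x',roll,degrees=True)*Ro.from_euler('y',-phi,degrees=True)*Ro.from_euler('x',180,degrees=True)
def to(P,phi,roll=0,yaw=0): return row(pw(P),ori(phi,roll,yaw))
E
python3 -c "
from mv import *
print(row([.287,.611,.36],ori(0)*1 if 0 else load()[1])); print(row(pw([-.19,0,.32]),ori(30)))
print(ori(30).as_euler('xyz',degrees=True))"; python3 -c "
from h import *
s=snapshot('wrist');print(s['fx'],s['cx'])"
```

```text
{'ax': np.float64(0.0), 'ay': np.float64(0.0), 'az': np.float64(0.0), 'dx': np.float64(0.0), 'dy': np.float64(0.0), 'dz': np.float64(-133.0)}
{'ax': np.float64(6.7), 'ay': np.float64(29.5), 'az': np.float64(-25.0), 'dx': np.float64(442.3), 'dy': np.float64(550.9), 'dz': np.float64(-93.0)}
[180.         -30.           0.38398759]
308.25801568679725 250.6328527836328
```

```bash
python3 -m inch '[{"dz":-60},{"dx":40,"dy":60,"dz":-93},{"dx":80,"dy":110,"dz":-93,"az":-5},{"ax":1,"ay":5,"az":-10,"dx":120,"dy":155,"dz":-93},{"ax":2,"ay":10,"az":-15,"dx":160,"dy":205,"dz":-93},{"ax":4,"ay":15,"az":-20,"dx":200,"dy":255,"dz":-93},{"ax":5,"ay":20,"az":-25,"dx":240,"dy":305,"dz":-93},{"ax":6.7,"ay":29.5,"az":-25,"dx":280,"dy":350,"dz":-93}]'
python3 -c "
from mv import *
upd({'ax':6.7,'ay':29.5,'az':-25,'dx':280,'dy':350,'dz':-93});print(to([-.19,0,.32],30))"
```

```text
cmd [0.3914 0.1751 0.32  ] [-180.   -30.     0.4]
{'ax': np.float64(-0.0), 'ay': np.float64(-0.0), 'az': np.float64(0.0), 'dx': np.float64(51.6), 'dy': np.float64(251.3), 'dz': np.float64(29.8)}$[0]: bad value
```

```bash
rm cmd.json; python3 -m inch '[{"ax":0,"ay":0,"az":0,"dx":0,"dy":0,"dz":-60,"fingers":87},{"ax":0,"ay":0,"az":0,"dx":40,"dy":60,"dz":-93,"fingers":87},{"ax":0,"ay":0,"az":-5,"dx":80,"dy":110,"dz":-93,"fingers":87},{"ax":1,"ay":5,"az":-10,"dx":120,"dy":155,"dz":-93,"fingers":87},{"ax":2,"ay":10,"az":-15,"dx":160,"dy":205,"dz":-93,"fingers":87},{"ax":4,"ay":15,"az":-20,"dx":200,"dy":255,"dz":-93,"fingers":87},{"ax":5,"ay":20,"az":-25,"dx":240,"dy":305,"dz":-93,"fingers":87},{"ax":6.7,"ay":29.5,"az":-25,"dx":280,"dy":350,"dz":-93,"fingers":87}]'
python3 -c "
from mv import *
upd({'ax':6.7,'ay':29.5,'az':-25,'dx':280,'dy':350,'dz':-93});print(to([-.19,0,.32],30))"
```

```text
clock: 2.35
tool_pos: [0.388, 0.19, 0.3208]
orientation: [-179.8, -30.3, 0.3]
force: [1.2, -0.2, 2.1]
opening: 0.0874
cmd [0.3914 0.1751 0.32  ] [-180.   -30.     0.4]
{'ax': np.float64(-0.0), 'ay': np.float64(-0.0), 'az': np.float64(0.0), 'dx': np.float64(51.6), 'dy': np.float64(251.3), 'dz': np.float64(29.8)}
```

```bash
python3 -m inch '[{"ax":0,"ay":0,"az":0,"dx":13,"dy":60,"dz":7.5,"fingers":87},{"ax":0,"ay":0,"az":0,"dx":26,"dy":120,"dz":15,"fingers":87},{"ax":0,"ay":0,"az":0,"dx":38,"dy":180,"dz":22,"fingers":87},{"ax":0,"ay":0,"az":0,"dx":51.6,"dy":240,"dz":29.8,"fingers":87},{"ax":0,"ay":0,"az":0,"dx":51.6,"dy":251.3,"dz":29.8,"fingers":87},{"ax":0,"ay":0,"az":0,"dx":51.6,"dy":251.3,"dz":29.8,"fingers":87}]'
python3 -c "
from mv import *
upd({'dx':51.6,'dy':251.3,'dz':29.8})
from h import *
s=snap('wrist','w1');print(ray(s,(256,192)))
for t in ['valve_a','handle_grip','slot_roof','hook_stud','press_home']: print(t,[(np.round(r['position'],1),round(r['score'],2)) for r in landmark_of(t,'wrist')])
"
```

```text
clock: 3.1
tool_pos: [0.4482, -0.0624, 0.3199]
orientation: [-180.0, -30.0, 0.0]
force: [-1.2, -0.1, -0.2]
opening: 0.0867
cmd [ 0.4528 -0.0758  0.32  ] [-180.   -30.     0.4]
(array([ 0.4316987 , -0.06172295,  0.49242471]), array([ 0.25738707, -0.01561737, -0.96618217]))
valve_a [(array([273.6, 231.7]), 0.75), (array([115.1, 225.7]), 0.59)]
handle_grip [(array([262.6, 165.1]), 0.98), (array([114.3, 227.4]), 0.24)]
slot_roof [(array([263.1, 163.3]), 0.49)]
hook_stud [(array([231.1, 107.9]), 0.62)]
press_home [(array([255.4, 140. ]), 0.67), (array([400.6, 227.8]), 0.66)]
```

View pics/w1.png

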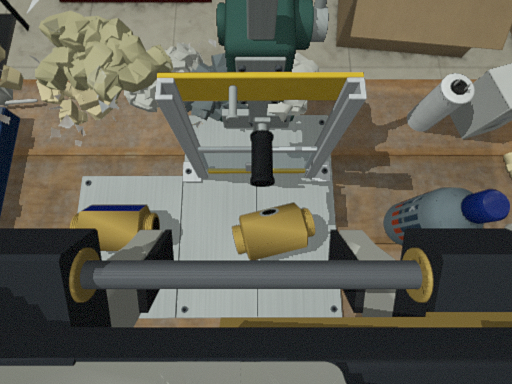

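```bash
python3 -m inch '[{"ax":0,"ay":0,"az":0,"dx":0,"dy":0,"dz":0,"fingers":87},{"ax":0,"ay":0,"az":0,"dx":0,"dy":0,"dz":0,"fingers":87}]'
python3 -c "
from h import *
import pickle
s=snap('wrist','w2');pickle.dump(s,open('w2.pkl','wb'))
r=trace('valve_b','wrist'); pickle.dump(r,open('w2m.pkl','wb')); print([(x['bbox'],x['score']) for x in r])
a=cv2.imread('pics/w2.png'); cv2.imwrite('pics/w2a.png',cv2.resize(a[60:210,150:370],None,fx=3.6,fy=3.6,interpolation=cv2.INTER_CUBIC)); cv2.imwrite('pics/w2b.png',cv2.resize(a[150:340,170:370],None,fx=3.1,fy=3.1,interpolation=cv2.INTER_CUBIC))
"
```

```text
clock: 3.65
tool_pos: [0.4485, -0.0591, 0.3195]
orientation: [180.0, -30.0, 0.5]
force: [0.1, -0.6, -0.1]
opening: 0.0874
[([277.1, 231.2, 85.3, 58.0], 0.83), ([116.9, 228.6, 91.9, 54.1], 0.74)]
```

View pics/w2a.png

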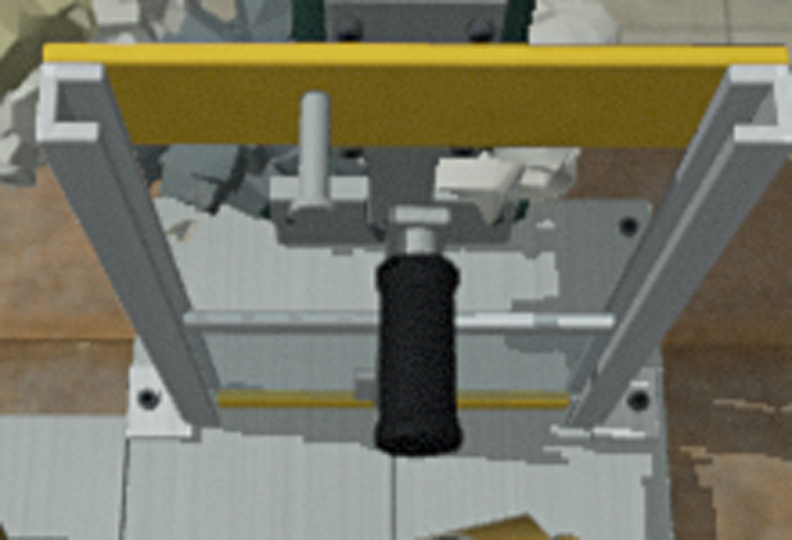

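View pics/w2b.png

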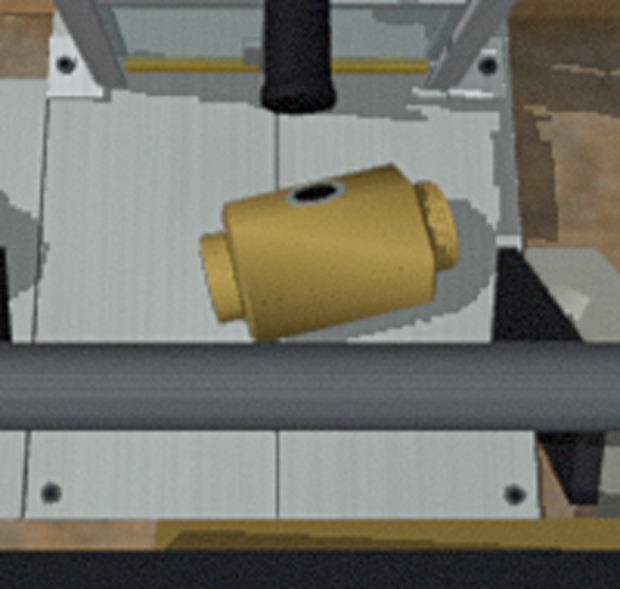

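```bash
cat > fit2.py <<'E'
from h import *
import pickle,json
from scipy.optimize import least_squares
s=pickle.load(open('w2.pkl','rb'))
a=lambda u,v:(150+u/3.6,60+v/3.6); b=lambda u,v:(170+u/3.1,150+v/3.1)
O=[((-.27,0,.01),b(277,519)),((-.27,-.125,.01),b(540,519)),((-.27,.12,.01),b(24,518)),((.06,-.125,.01),a(655,200)),((-.069,.026,.232),a(311,199))]
def W(x,P):
    P=np.array(P); c,s_=np.cos(x[2]),np.sin(x[2]); return np.c_[x[0]+c*P[:,0]-s_*P[:,1],x[1]+s_*P[:,0]+c*P[:,1],P[:,2]]
f=lambda x:(proj(s,W(x,[o[0] for o in O]))-np.array([o[1] for o in O])).ravel()
r=least_squares(f,[.64,-.07,0]); X=r.x; print(X,np.round(f(X).reshape(-1,2),1)); np.save('press.npy',X)
print('handle mid near end?', )
import mv; mv.X=X
# handle: intersect with plane z
for n,px in [('hback',a(417,262)),('hfront',a(418,440)),('barTop',a(420,215)),('pivot',a(365,385))]:
    for z in (.05,.196,.207): print(n,z,np.round(mv.wp(atz(s,px,z)),4))
p=[0.4485,-0.0591,0.3195]; q=Ro.from_euler('xyz',[180,-30,.3],degrees=True).as_quat()
json.dump({'p':p,'q':q.tolist()},open('cmd.json','w'))
# valve fit
M=pickle.load(open('w2m.pkl','rb'))[0]['mask']
def body(x,y,yaw,z=.04):
    P=[]
    for k in range(6):
        t=np.radians(60*k)
        for yy in(-.045,.045): P.append((.0346*np.cos(t),yy,.0346*np.sin(t)))
    for k in range(24):
        t=np.radians(15*k)
        for yy in(-.058,.058): P.append((.021*np.cos(t),yy,.021*np.sin(t)))
    return Ro.from_euler('z',yaw).apply(P)+[x,y,z]
def pm(hexonly,w):
    P=body(*w); m=np.zeros((384,512),np.uint8)
    for sel in (P[:12],P[12:]):
        h=cv2.convexHull(proj(s,sel).astype(np.float32)); cv2.fillConvexPoly(m,np.round(h*16).astype(np.int32),1,shift=4)
    return m.astype(bool)
from scipy.optimize import minimize
vis=np.zeros_like(M); vis[150:259,:]=1
g=lambda w:np.sum((pm(0,(w[0],w[1],w[2]))!=M)&vis)
x0=np.append(mv.pw([-.16,0,0])[:2],.15)
best=min((minimize(g,x0+[dx,dy,dw],method='Nelder-Mead',options=dict(initial_simplex=x0+[dx,dy,dw]+np.array([[0,0,0],[.01,0,0],[0,.01,0],[0,0,.1]]))) for dx in(-.01,.01) for dy in(-.01,.01) for dw in(-.1,.1)),key=lambda r:r.fun)
print('valve',best.x,best.fun,M.sum(),'press',mv.wp([*best.x[:2],.04]),'yawrel deg',np.degrees(best.x[2]-X[2]))
img=cv2.imread('pics/w2.png'); c=cv2.findContours(pm(0,best.x).astype(np.uint8),0,2)[0]; cv2.drawContours(img,c,-1,(0,0,255),1)
for o in O: cv2.circle(img,tuple(np.round(proj(s,W(X,[o[0]]))[0]).astype(int)),2,(255,0,255),1)
cv2.imwrite('pics/w2fit.png',cv2.resize(img[60:340,150:400],None,fx=2.1,fy=2.1))
E
python3 fit2.py
```

```text
[ 6.41260689e-01 -7.05050095e-02  4.16602622e-04] [[-0.4 -0.9]
 [-0.  -0.2]
 [-0.5 -1.3]
 [-0.5 -1.8]
 [ 0.9  2.8]]
handle mid near end?
hback 0.05 [ 0.0041 -0.0094  0.05  ]
hback 0.196 [-0.0663 -0.0023  0.196 ]
hback 0.207 [-0.0717 -0.0017  0.207 ]
hfront 0.05 [-0.0763 -0.0095  0.05  ]
hfront 0.196 [-0.1202 -0.0023  0.196 ]
hfront 0.207 [-0.1235 -0.0018  0.207 ]
barTop 0.05 [ 0.0265 -0.0108  0.05  ]
barTop 0.196 [-0.0513 -0.0032  0.196 ]
barTop 0.207 [-0.0572 -0.0026  0.207 ]
pivot 0.05 [-0.0524  0.0127  0.05  ]
pivot 0.196 [-0.1042  0.0125  0.196 ]
pivot 0.207 [-0.1081  0.0125  0.207 ]
valve [ 0.49349576 -0.09180386  0.26825517] 143.0 3447 press [-0.14777379 -0.02123729  0.04      ] yawrel deg 15.346019233534271
```

View pics/w2fit.png

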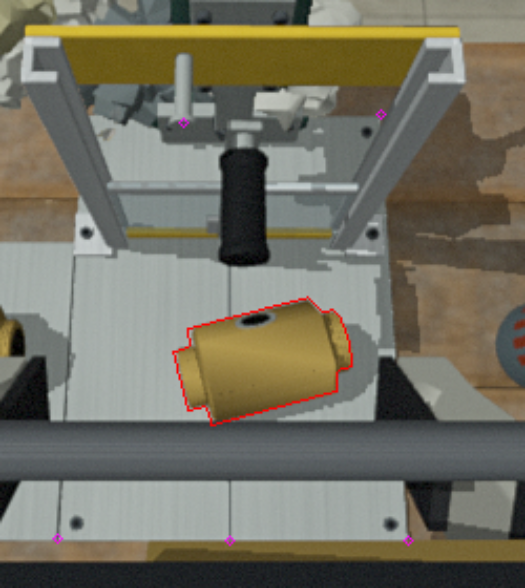

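```bash
python3 -c "
from mv import *
print(X,load()[0],load()[1].as_euler('xyz',degrees=True))
print(to([-.1325,-.002,.249],30)); print(to([-.0925,-.002,.18],30))"
```

```text
[ 6.41260689e-01 -7.05050095e-02  4.16602622e-04] [ 0.4485 -0.0591  0.3195] [180.  -30.    0.3]
{'ax': np.float64(-0.1), 'ay': np.float64(-0.0), 'az': np.float64(0.2), 'dx': np.float64(16.9), 'dy': np.float64(13.8), 'dz': np.float64(91.1)}
{'ax': np.float64(-0.1), 'ay': np.float64(-0.0), 'az': np.float64(0.2), 'dx': np.float64(17.0), 'dy': np.float64(14.0), 'dz': np.float64(170.9)}
```

```bash
python3 -m inch '[{"ax":0,"ay":0,"az":0,"dx":10,"dy":8,"dz":45,"fingers":80},{"ax":0,"ay":0,"az":0,"dx":17,"dy":13.8,"dz":91,"fingers":80},{"ax":0,"ay":0,"az":0,"dx":17,"dy":13.8,"dz":91,"fingers":80},{"ax":0,"ay":0,"az":0,"dx":17,"dy":13.8,"dz":91,"fingers":80}]'
python3 -c "
from mv import *
upd({'dx':17,'dy':13.8,'dz':91})
from h import *
s=snap('wrist','w3')
"
```

```text
clock: 4.25
tool_pos: [0.5087, -0.0733, 0.2495]
orientation: [180.0, -30.0, 0.4]
force: [0.0, 0.0, 0.3]
opening: 0.0801
cmd [ 0.5088 -0.0726  0.2492] [180.  -30.    0.3]
```

View pics/w3.png

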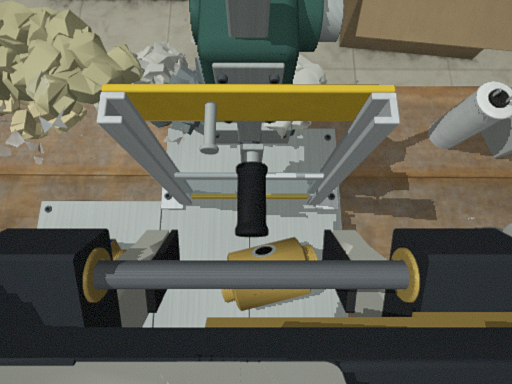

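```bash
python3 -m inch '[{"ax":0,"ay":0,"az":0,"dx":0,"dy":0,"dz":40,"fingers":80},{"ax":0,"ay":0,"az":0,"dx":0,"dy":0,"dz":80,"fingers":80},{"ax":0,"ay":0,"az":0,"dx":0,"dy":0,"dz":80,"fingers":80},{"ax":0,"ay":0,"az":0,"dx":0,"dy":0,"dz":80,"fingers":10},{"ax":0,"ay":0,"az":0,"dx":0,"dy":0,"dz":80,"fingers":10},{"ax":0,"ay":0,"az":0,"dx":0,"dy":0,"dz":80,"fingers":10},{"ax":0,"ay":0,"az":0,"dx":0,"dy":0,"dz":80,"fingers":10},{"ax":0,"ay":0,"az":0,"dx":0,"dy":0,"dz":80,"fingers":10}]'
python3 -c "
from mv import *
upd({'dz':80})
from h import *
s=snap('wrist','w4')
"
```

```text
clock: 5.3
tool_pos: [0.5488, -0.0727, 0.1803]
orientation: [-180.0, -30.0, 0.4]
force: [0.2, 0.1, 0.8]
opening: 0.0356
cmd [ 0.5488 -0.0724  0.1799] [180.  -30.    0.3]
```

View pics/w4.png

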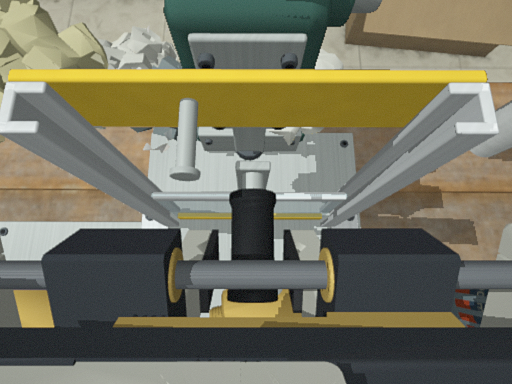

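```bash
python3 -m inch '[{"ax":0,"ay":0,"az":0,"dx":0,"dy":0,"dz":0,"fingers":10},{"ax":0,"ay":0,"az":0,"dx":0,"dy":0,"dz":0,"fingers":10},{"ax":0,"ay":0,"az":0,"dx":0,"dy":0,"dz":0,"fingers":10},{"ax":0,"ay":0,"az":0,"dx":0,"dy":0,"dz":0,"fingers":10}]'
python3 -c "
from h import *
s=snap('side','s4')
"
```

```text
clock: 5.85
tool_pos: [0.5487, -0.0729, 0.1799]
orientation: [180.0, -30.0, 0.4]
force: [0.6, 0.1, 0.7]
opening: 0.0213
```

View pics/s4.png

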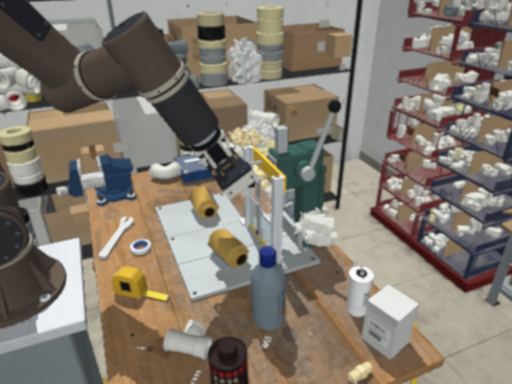

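```bash
python3 -m inch '[{"ax":0,"ay":0,"az":0,"dx":5,"dy":0,"dz":-8.7,"fingers":10},{"ax":0,"ay":0,"az":0,"dx":15,"dy":0,"dz":-26,"fingers":10},{"ax":0,"ay":0,"az":0,"dx":25,"dy":0,"dz":-43.3,"fingers":10},{"ax":0,"ay":0,"az":0,"dx":35,"dy":0,"dz":-60.6,"fingers":10},{"ax":0,"ay":0,"az":0,"dx":45,"dy":0,"dz":-78,"fingers":10},{"ax":0,"ay":0,"az":0,"dx":48.5,"dy":0,"dz":-84,"fingers":10},{"ax":0,"ay":0,"az":0,"dx":48.5,"dy":0,"dz":-84,"fingers":10},{"ax":0,"ay":0,"az":0,"dx":48.5,"dy":0,"dz":-84,"fingers":10}]'
python3 -c "
from mv import *
upd({'dx':48.5,'dz':-84})
from h import *
s=snap('wrist','w5')
for c in ['scene','side']:
  s=snap(c,c+'5'); a=cv2.imread('pics/%s5.png'%c); cv2.imwrite('pics/%s5z.png'%c,cv2.resize(a[120:260,200:340],(700,700),interpolation=cv2.INTER_CUBIC)[:600])
"
```

```text
clock: 6.9
tool_pos: [0.5486, -0.0728, 0.2761]
orientation: [180.0, -30.0, 0.4]
force: [2.0, -0.3, -4.4]
opening: 0.0212
cmd [ 0.5488 -0.0724  0.2769] [180.  -30.    0.3]
```

View pics/w5.png

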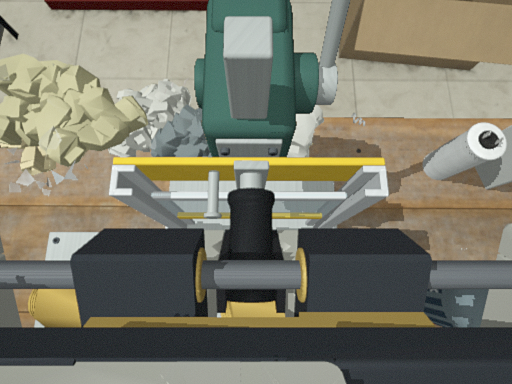

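View pics/scene5z.png

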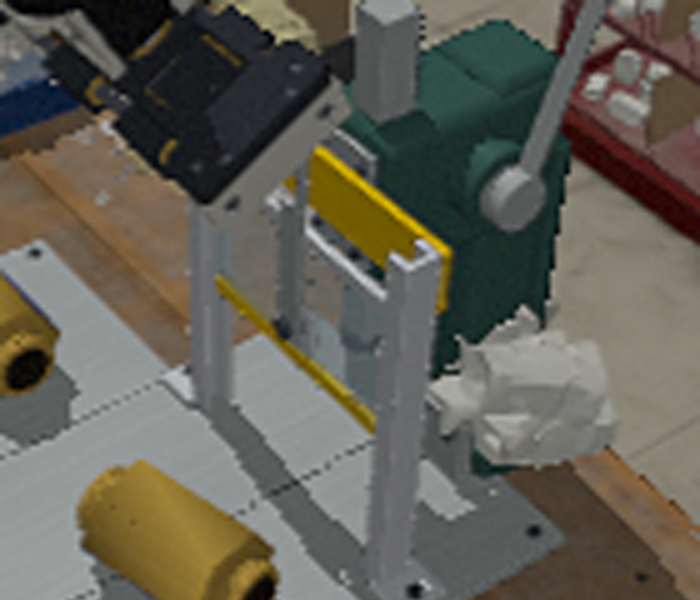

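View pics/side5z.png

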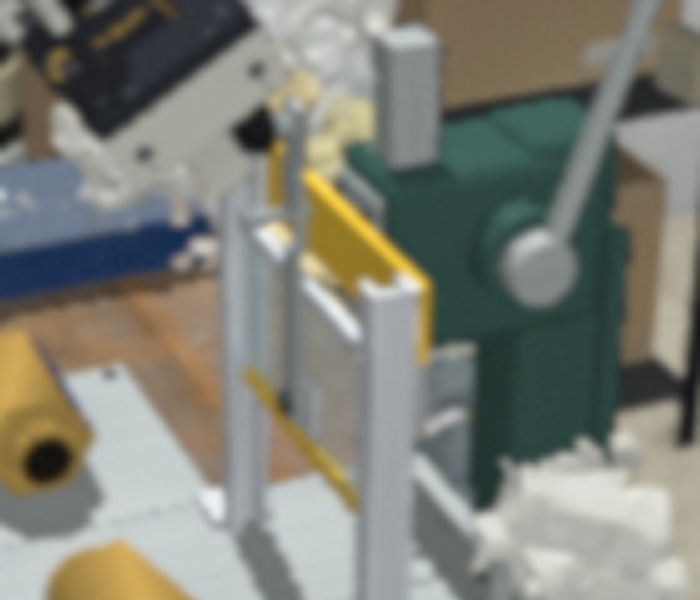

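```bash
python3 -m inch '[{"ax":0,"ay":0,"az":0,"dx":0,"dy":-8,"dz":0.1,"fingers":10},{"ax":0,"ay":0,"az":0,"dx":-0.5,"dy":-17,"dz":0.7,"fingers":10},{"ax":0,"ay":0,"az":0,"dx":-0.9,"dy":-24,"dz":1.4,"fingers":10},{"ax":0,"ay":0,"az":0,"dx":-1.5,"dy":-31,"dz":2.5,"fingers":10},{"ax":0,"ay":0,"az":0,"dx":-2.2,"dy":-37,"dz":3.7,"fingers":10},{"ax":0,"ay":0,"az":0,"dx":-2.6,"dy":-40.5,"dz":4.5,"fingers":10},{"ax":0,"ay":0,"az":0,"dx":-2.8,"dy":-42.5,"dz":4.9,"fingers":10},{"ax":0,"ay":0,"az":0,"dx":-2.8,"dy":-42.5,"dz":4.9,"fingers":10}]'
python3 -c "
from mv import *
upd({'dx':-2.8,'dy':-42.5,'dz':4.9})
from h import *
s=snap('wrist','w6')
for c in ['scene','side']:
  s=snap(c,c+'6'); a=cv2.imread('pics/%s6.png'%c); cv2.imwrite('pics/%s6z.png'%c,cv2.resize(a[120:220,220:320],(700,700),interpolation=cv2.INTER_CUBIC)[:600])
"
```

```text
clock: 8.05
tool_pos: [0.5484, -0.0304, 0.2712]
orientation: [179.9, -30.0, 0.4]
force: [5.6, -2.5, -4.5]
opening: 0.0211
cmd [ 0.5486 -0.0299  0.2713] [180.  -30.    0.3]
```

View pics/w6.png

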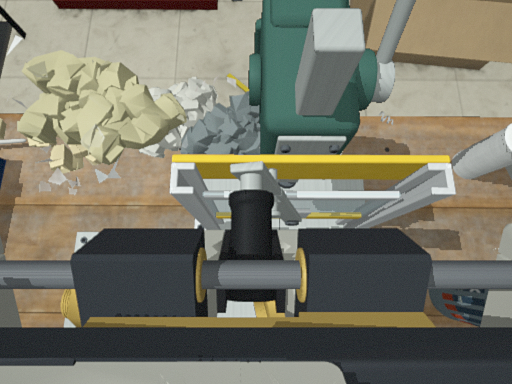

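View pics/scene6z.png

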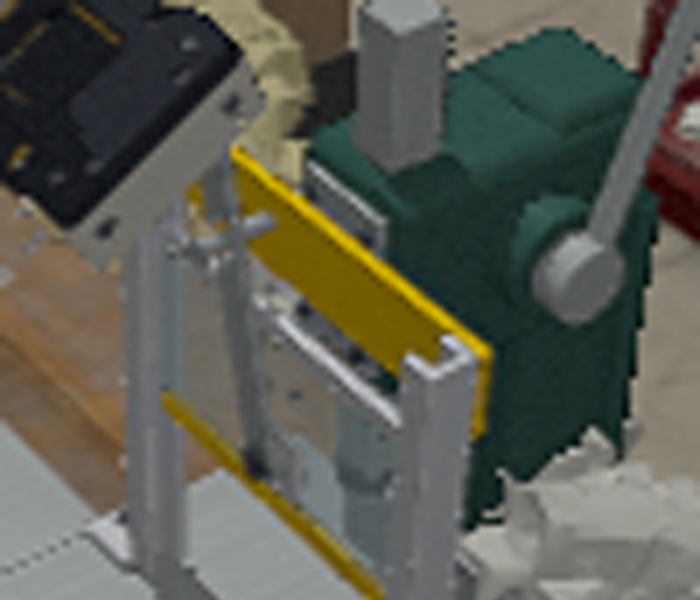

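View pics/side6z.png

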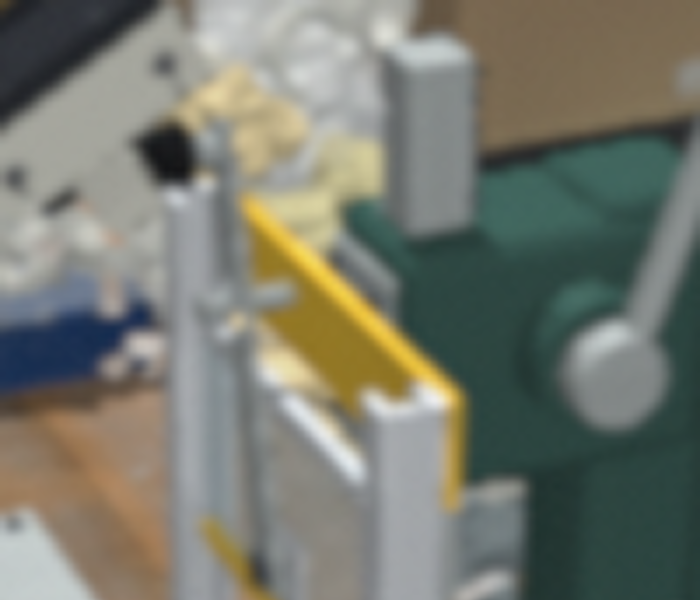

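```bash
python3 -m inch '[{"ax":0,"ay":0,"az":0,"dx":0,"dy":-1,"dz":0,"fingers":10},{"ax":0,"ay":0,"az":0,"dx":-1,"dy":-1,"dz":1.7,"fingers":10},{"ax":0,"ay":0,"az":0,"dx":-2,"dy":-0.5,"dz":3.5,"fingers":10},{"ax":0,"ay":0,"az":0,"dx":-3,"dy":0,"dz":5.2,"fingers":10},{"ax":0,"ay":0,"az":0,"dx":-4,"dy":0.5,"dz":7,"fingers":10},{"ax":0,"ay":0,"az":0,"dx":-4,"dy":0.5,"dz":7,"fingers":10}]'
python3 -c "
from mv import *
upd({'dx':-4,'dy':.5,'dz':7})
from h import *
for c in ['scene','side']:
  s=snap(c,c+'7'); a=cv2.imread('pics/%s7.png'%c); cv2.imwrite('pics/%s7z.png'%c,cv2.resize(a[120:220,220:320],(700,700),interpolation=cv2.INTER_CUBIC)[:600])
"
```

```text
clock: 8.95
tool_pos: [0.5488, -0.0314, 0.2653]
orientation: [179.9, -30.1, 0.4]
force: [-7.7, -4.2, 9.5]
opening: 0.0217
cmd [ 0.5486 -0.0304  0.2632] [180.  -30.    0.3]
```

View pics/scene7z.png

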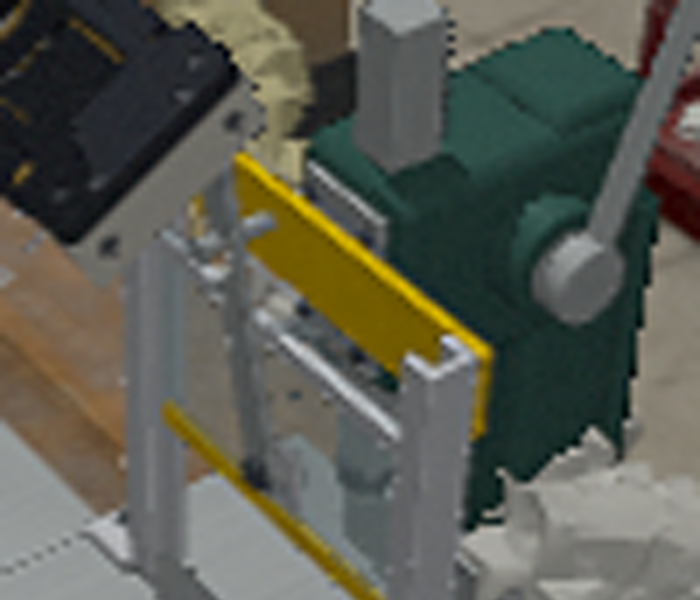

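View pics/side7z.png

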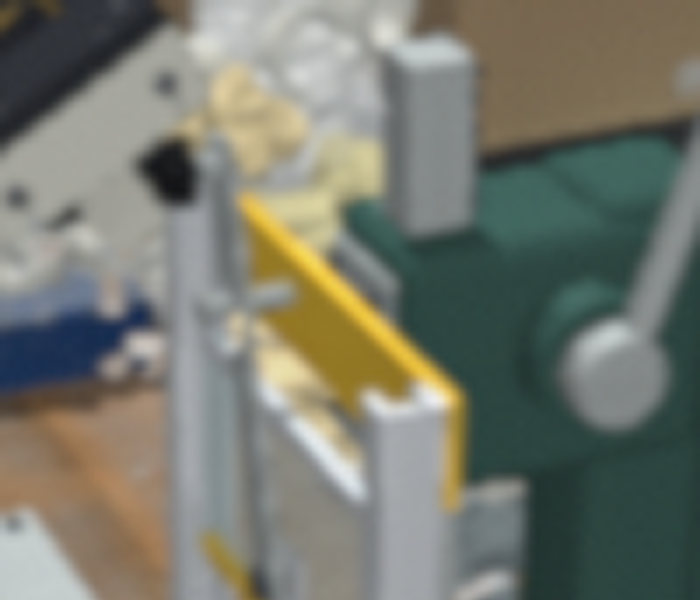

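```bash
python3 -m inch '[{"ax":0,"ay":0,"az":0,"dx":0.5,"dy":0,"dz":-1,"fingers":10},{"ax":0,"ay":0,"az":0,"dx":0.5,"dy":0,"dz":-1,"fingers":40},{"ax":0,"ay":0,"az":0,"dx":0.5,"dy":0,"dz":-1,"fingers":40},{"ax":0,"ay":0,"az":0,"dx":0.5,"dy":0,"dz":-1,"fingers":40}]'
python3 -c "
from mv import *
upd({'dx':.5,'dz':-1})
from h import *
for c in ['scene','wrist']:
  s=snap(c,c+'8'); a=cv2.imread('pics/%s8.png'%c); cv2.imwrite('pics/%s8z.png'%c,cv2.resize(a[120:220,220:320],(700,700),interpolation=cv2.INTER_CUBIC)[:600])
  for t in ['slot_roof','hook_stud','handle_grip']: print(c,t,[(np.round(r['position'],1),round(r['score'],2)) for r in landmark_of(t,c)])
"
```

```text
clock: 9.55
tool_pos: [0.5485, -0.0306, 0.2644]
orientation: [-180.0, -30.0, 0.4]
force: [0.3, -0.3, -1.5]
opening: 0.0398
cmd [ 0.5486 -0.0304  0.2643] [180.  -30.    0.3]
scene slot_roof [(array([254.2, 154.5]), 0.66), (array([271.3, 204.8]), 0.36)]
scene hook_stud [(array([252.8, 154.2]), 0.67)]
scene handle_grip [(array([250.5, 152.8]), 0.33)]
wrist slot_roof [(array([269.6, 195.5]), 0.94)]
wrist hook_stud [(array([272.1, 196.4]), 0.59)]
wrist handle_grip [(array([251.8, 255.3]), 0.8), (array([278.8, 197.8]), 0.38)]
```

View pics/scene8z.png

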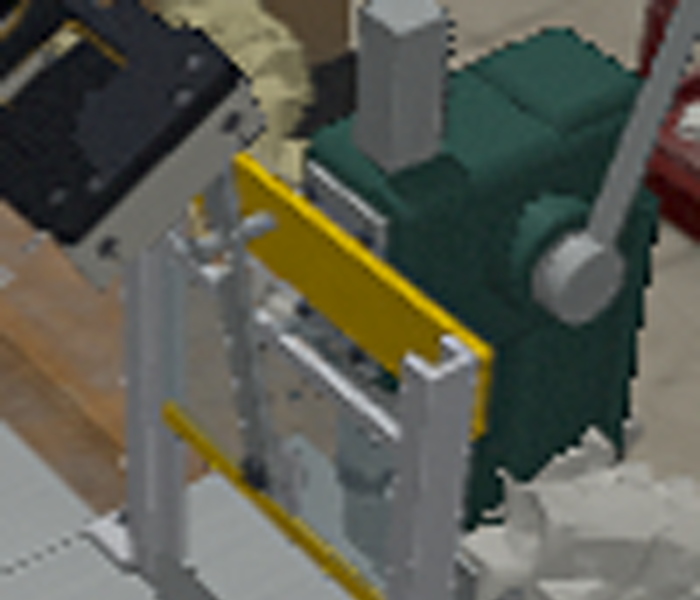

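View pics/wrist8.png

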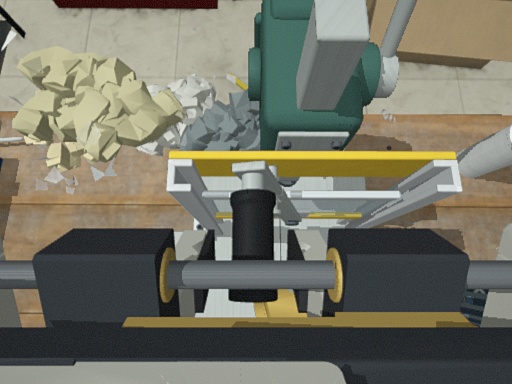

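```bash
python3 -m inch '[{"ax":0,"ay":0,"az":0,"dx":0,"dy":0,"dz":-30,"fingers":44},{"ax":0,"ay":0,"az":0,"dx":0,"dy":0,"dz":-80,"fingers":44},{"ax":0,"ay":0,"az":0,"dx":0,"dy":0,"dz":-130,"fingers":40},{"ax":0,"ay":0,"az":0,"dx":0,"dy":0,"dz":-130,"fingers":40},{"ax":0,"ay":0,"az":0,"dx":0,"dy":0,"dz":-130,"fingers":40}]'
cat >> mv.py <<'E'
V=[.4935,-.0918,.268]
def tv(u,z,phi,w=0): # valve-frame, u mm forward, z mm
    c,s=np.cos(V[2]),np.sin(V[2]); u=u/1e3; w=w/1e3
    return row([V[0]+c*u-s*w,V[1]+s*u+c*w,z/1e3],Ro.from_euler('z',V[2])*Ro.from_euler('y',-phi,degrees=True)*Ro.from_euler('x',180,degrees=True))
def pr(d): print({k:float(v) for k,v in d.items()})
E
python3 -c "
from mv import *
upd({'dz':-130})
pr(tv(48,200,40));pr(tv(48,110,40))
from h import *
s=snap('wrist','w9')
for t in ['slot_roof','hook_stud','handle_grip','valve_b']: print(t,[(np.round(r['position'],1),round(r['score'],2)) for r in landmark_of(t,'wrist')])
for c in ['scene','side']:
  s=snap(c,c+'9')
"
```

```text
clock: 10.58
tool_pos: [0.4832, -0.0312, 0.3768]
orientation: [-180.0, -30.0, 0.4]
force: [0.4, 0.7, -1.5]
opening: 0.0401
cmd [ 0.4836 -0.0307  0.3769] [180.  -30.    0.3]
{'ax': 8.6, 'ay': 9.9, 'az': -12.3, 'dx': -40.0, 'dy': 48.7, 'dz': 181.2}
{'ax': 8.6, 'ay': 9.9, 'az': -12.3, 'dx': -85.0, 'dy': 48.7, 'dz': 259.1}
slot_roof [(array([264.1, 163. ]), 0.97)]
hook_stud [(array([265.6, 160.8]), 0.88)]
handle_grip [(array([250.2, 190.1]), 0.63)]
valve_b [(array([289.5, 256.2]), 0.69)]
```

View pics/w9.png

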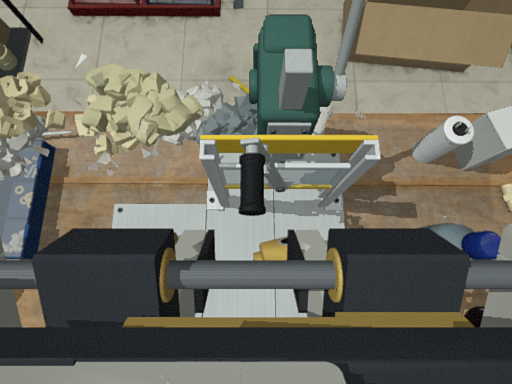

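View pics/scene9.png

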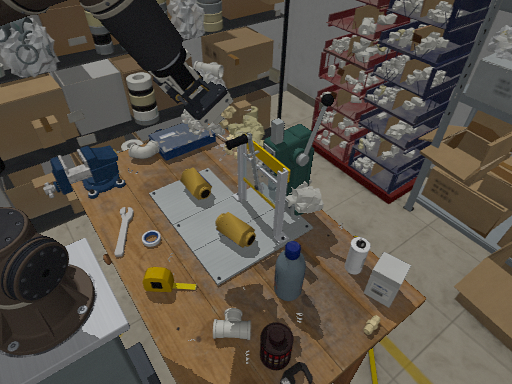

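```bash
python3 -c "
from mv import *
for a in [(-50,270),(-50,170),(-5,115),(48,103),(48,67)]: pr(tv(*a,40))"
```

```text
{'ax': 8.6, 'ay': 9.9, 'az': -12.3, 'dx': -86.9, 'dy': 74.1, 'dz': 73.2}
{'ax': 8.6, 'ay': 9.9, 'az': -12.3, 'dx': -136.9, 'dy': 74.1, 'dz': 159.8}
{'ax': 8.6, 'ay': 9.9, 'az': -12.3, 'dx': -126.8, 'dy': 62.4, 'dz': 229.2}
{'ax': 8.6, 'ay': 9.9, 'az': -12.3, 'dx': -88.5, 'dy': 48.7, 'dz': 265.2}
{'ax': 8.6, 'ay': 9.9, 'az': -12.3, 'dx': -106.5, 'dy': 48.7, 'dz': 296.4}
```

```bash
python3 -m inch '[{"ax":4,"ay":5,"az":-6,"dx":-40,"dy":37,"dz":36,"fingers":40},{"ax":8.6,"ay":9.9,"az":-12.3,"dx":-70,"dy":60,"dz":60,"fingers":40},{"ax":8.6,"ay":9.9,"az":-12.3,"dx":-87,"dy":74,"dz":90,"fingers":40},{"ax":8.6,"ay":9.9,"az":-12.3,"dx":-115,"dy":74,"dz":120,"fingers":40},{"ax":8.6,"ay":9.9,"az":-12.3,"dx":-137,"dy":74,"dz":160,"fingers":40},{"ax":8.6,"ay":9.9,"az":-12.3,"dx":-137,"dy":74,"dz":160,"fingers":40},{"ax":8.6,"ay":9.9,"az":-12.3,"dx":-137,"dy":74,"dz":160,"fingers":40}]'
python3 -c "
from mv import *
upd({'ax':8.6,'ay':9.9,'az':-12.3,'dx':-137,'dy':74,'dz':160})
for a in [(-5,115),(48,103),(48,67)]: pr(tv(*a,40))
from h import *
s=snap('wrist','w10')"
```

```text
clock: 11.8
tool_pos: [0.4463, -0.1063, 0.1712]
orientation: [180.0, -39.9, 15.3]
force: [1.1, 1.1, 0.6]
opening: 0.0397
cmd [ 0.4453 -0.1049  0.1698] [180.  -40.   15.3]
{'ax': 0.0, 'ay': 0.0, 'az': -0.0, 'dx': -0.8, 'dy': 0.1, 'dz': 70.9}
{'ax': 0.0, 'ay': 0.0, 'az': -0.0, 'dx': 32.2, 'dy': -0.0, 'dz': 114.1}
{'ax': 0.0, 'ay': 0.0, 'az': -0.0, 'dx': 9.0, 'dy': -0.0, 'dz': 141.7}
```

View pics/w10.png

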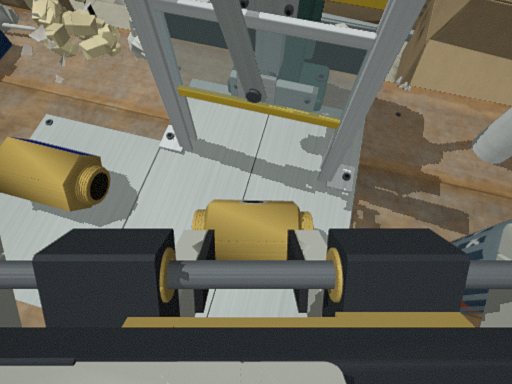

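```bash
python3 -m inch '[{"ax":0,"ay":0,"az":0,"dx":0,"dy":0,"dz":35,"fingers":40},{"ax":0,"ay":0,"az":0,"dx":2,"dy":0,"dz":68,"fingers":40},{"ax":0,"ay":0,"az":0,"dx":20,"dy":0,"dz":95,"fingers":40},{"ax":0,"ay":0,"az":0,"dx":32,"dy":0,"dz":114,"fingers":40},{"ax":0,"ay":0,"az":0,"dx":32,"dy":0,"dz":114,"fingers":40},{"ax":0,"ay":0,"az":0,"dx":20,"dy":0,"dz":128,"fingers":40},{"ax":0,"ay":0,"az":0,"dx":9,"dy":0,"dz":142,"fingers":40},{"ax":0,"ay":0,"az":0,"dx":9,"dy":0,"dz":142,"fingers":40}]'
python3 -c "
from mv import *
upd({'dx':9,'dz':142})
for a in [(32,67),(22,70),(10,75),(-3,78),(-15,79)]: pr(tv(*a,40))
from h import *
s=snap('wrist','w11');s=snap('side','side11');a=cv2.imread('pics/side11.png'); cv2.imwrite('pics/side11z.png',cv2.resize(a[150:300,160:320],None,fx=4,fy=4))"
```

```text
clock: 12.85
tool_pos: [0.5398, -0.0798, 0.0676]
orientation: [-180.0, -40.0, 15.3]
force: [0.5, -0.5, 0.5]
opening: 0.0397
cmd [ 0.5399 -0.0791  0.0668] [180.  -40.   15.3]
{'ax': 0.0, 'ay': 0.0, 'az': -0.0, 'dx': -12.2, 'dy': 0.0, 'dz': -10.6}
{'ax': 0.0, 'ay': 0.0, 'az': -0.0, 'dx': -18.0, 'dy': 0.0, 'dz': -19.3}
{'ax': 0.0, 'ay': 0.0, 'az': -0.0, 'dx': -24.0, 'dy': 0.0, 'dz': -30.8}
{'ax': 0.0, 'ay': 0.0, 'az': -0.0, 'dx': -32.0, 'dy': 0.0, 'dz': -41.5}
{'ax': 0.0, 'ay': 0.0, 'az': -0.0, 'dx': -40.6, 'dy': 0.1, 'dz': -49.9}
```

View pics/w11.png

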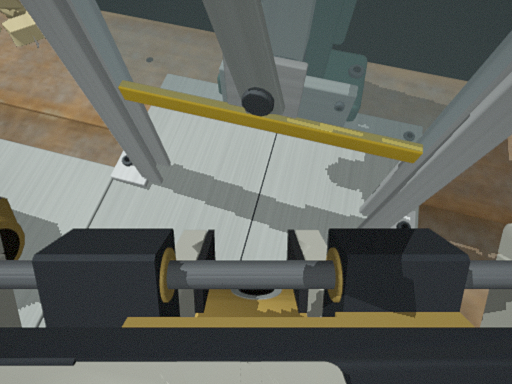

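View pics/side11z.png

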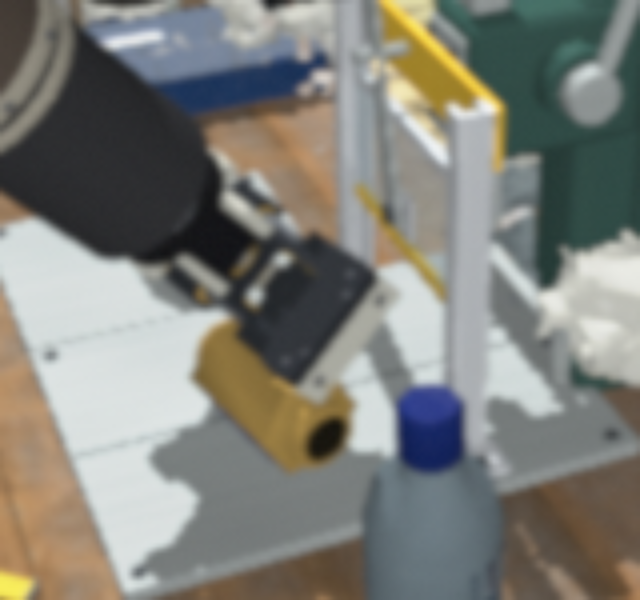

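```bash
python3 -m inch '[{"ax":0,"ay":0,"az":0,"dx":-6,"dy":0,"dz":-5,"fingers":40},{"ax":0,"ay":0,"az":0,"dx":-12,"dy":0,"dz":-10.6,"fingers":40},{"ax":0,"ay":0,"az":0,"dx":-15,"dy":0,"dz":-15,"fingers":40},{"ax":0,"ay":0,"az":0,"dx":-18,"dy":0,"dz":-19.5,"fingers":40},{"ax":0,"ay":0,"az":0,"dx":-21,"dy":0,"dz":-25,"fingers":40},{"ax":0,"ay":0,"az":0,"dx":-21,"dy":0,"dz":-25,"fingers":40}]'
python3 -c "
from mv import *
upd({'dx':-21,'dz':-25})
for a in [(10,75),(-3,78),(-15,79),(-25,79)]: pr(tv(*a,40))
from h import *
s=snap('wrist','w12');s=snap('side','side12');a=cv2.imread('pics/side12.png'); cv2.imwrite('pics/side12z.png',cv2.resize(a[150:300,160:320],None,fx=4,fy=4))"
```

```text
clock: 13.7
tool_pos: [0.5104, -0.0872, 0.0751]
orientation: [-180.0, -40.2, 15.4]
force: [1.4, 6.5, 8.7]
opening: 0.0401
cmd [ 0.5089 -0.0875  0.0724] [180.  -40.   15.3]
{'ax': 0.0, 'ay': 0.0, 'az': -0.0, 'dx': -3.0, 'dy': 0.0, 'dz': -5.8}
{'ax': 0.0, 'ay': 0.0, 'az': -0.0, 'dx': -11.0, 'dy': 0.0, 'dz': -16.5}
{'ax': 0.0, 'ay': 0.0, 'az': -0.0, 'dx': -19.6, 'dy': 0.1, 'dz': -24.9}
{'ax': 0.0, 'ay': 0.0, 'az': -0.0, 'dx': -27.2, 'dy': 0.1, 'dz': -31.4}
```

View pics/side12z.png

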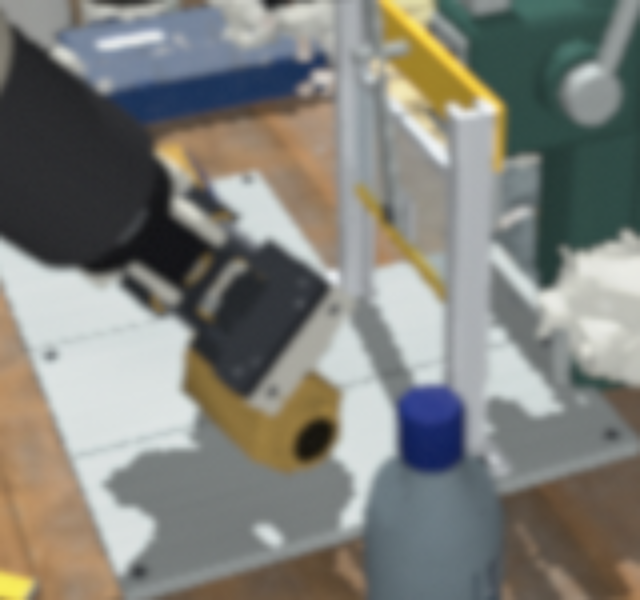

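View pics/w12.png

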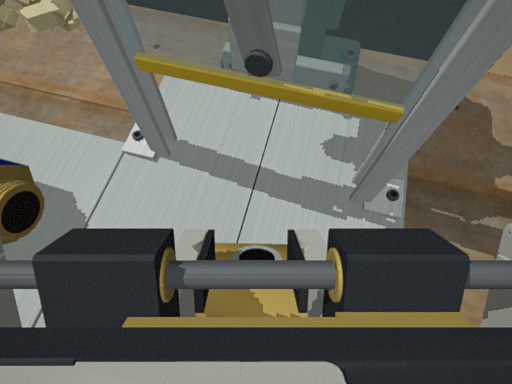

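```bash
python3 -m inch '[{"ax":0,"ay":0,"az":0,"dx":-3,"dy":0,"dz":-8,"fingers":40},{"ax":0,"ay":0,"az":0,"dx":-6,"dy":0,"dz":-14,"fingers":40},{"ax":0,"ay":0,"az":0,"dx":-10,"dy":0,"dz":-20,"fingers":40},{"ax":0,"ay":0,"az":0,"dx":-14,"dy":0,"dz":-24,"fingers":40},{"ax":0,"ay":0,"az":0,"dx":-14,"dy":0,"dz":-24,"fingers":40}]'
python3 -c "
from mv import *
upd({'dx':-14,'dz':-24})
from h import *
s=snap('wrist','w13');s=snap('side','side13');a=cv2.imread('pics/side13.png'); cv2.imwrite('pics/side13z.png',cv2.resize(a[150:300,160:320],None,fx=4,fy=4))"
```

```text
clock: 14.42
tool_pos: [0.4832, -0.0952, 0.0818]
orientation: [180.0, -40.0, 15.4]
force: [0.5, -0.4, 0.4]
opening: 0.0403
cmd [ 0.4837 -0.0944  0.0819] [180.  -40.   15.3]
```

View pics/side13z.png

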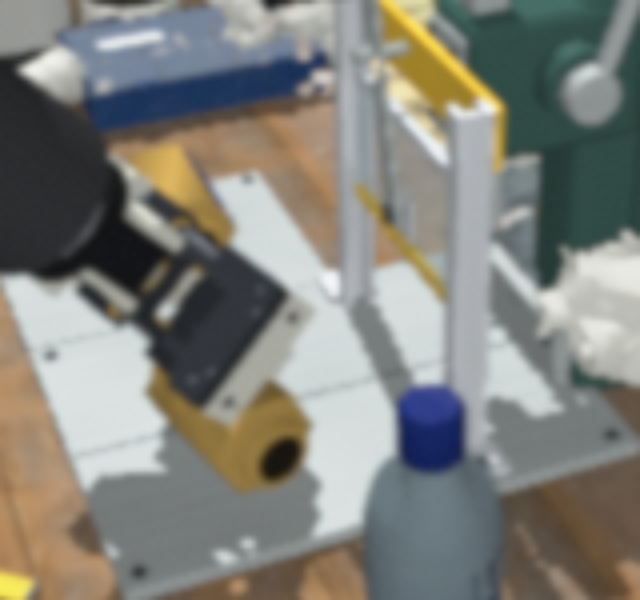

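View pics/w13.png

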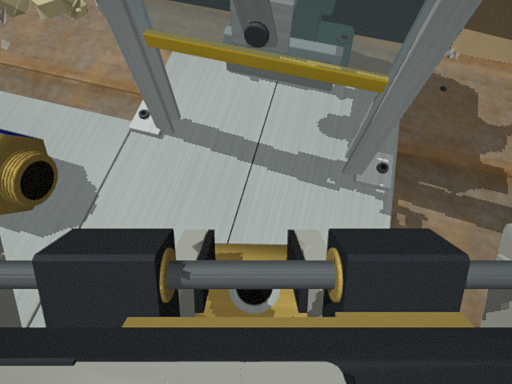

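```bash
python3 -c "
from mv import *
for a in [(-20,150,40),(-90,240,35)]: pr(tv(*a))"
```

```text
{'ax': 0.0, 'ay': 0.0, 'az': -0.0, 'dx': 36.2, 'dy': 0.1, 'dz': -58.6}
{'ax': 0.0, 'ay': -5.0, 'az': -0.0, 'dx': 40.4, 'dy': 0.2, 'dz': -172.5}
```

```bash
python3 -m inch '[{"ax":0,"ay":0,"az":0,"dx":20,"dy":0,"dz":-25,"fingers":40},{"ax":0,"ay":0,"az":0,"dx":36,"dy":0,"dz":-58,"fingers":40},{"ax":0,"ay":-2,"az":0,"dx":38,"dy":0,"dz":-100,"fingers":40},{"ax":0,"ay":-5,"az":0,"dx":40,"dy":0,"dz":-145,"fingers":40},{"ax":0,"ay":-5,"az":0,"dx":40,"dy":0,"dz":-172,"fingers":40},{"ax":0,"ay":-5,"az":0,"dx":40,"dy":0,"dz":-172,"fingers":40},{"ax":0,"ay":-5,"az":0,"dx":40,"dy":0,"dz":-172,"fingers":40}]'
python3 -c "
from mv import *
upd({'ay':-5,'dx':40,'dz':-172})
from h import *
import pickle
s=snap('wrist','w14');pickle.dump(s,open('w14.pkl','wb'))
r=trace('valve_b','wrist'); pickle.dump(r,open('w14m.pkl','wb')); print([(x['bbox'],x['score']) for x in r])"
```

```text
clock: 15.4
tool_pos: [0.4068, -0.116, 0.2388]
orientation: [-180.0, -34.9, 15.3]
force: [-0.3, -0.4, -0.8]
opening: 0.0402
cmd [ 0.4067 -0.1155  0.2394] [180.  -35.   15.3]
[([84.8, 155.2, 101.7, 63.7], 0.87), ([252.9, 231.6, 103.0, 62.5], 0.6)]
```

View pics/w14.png

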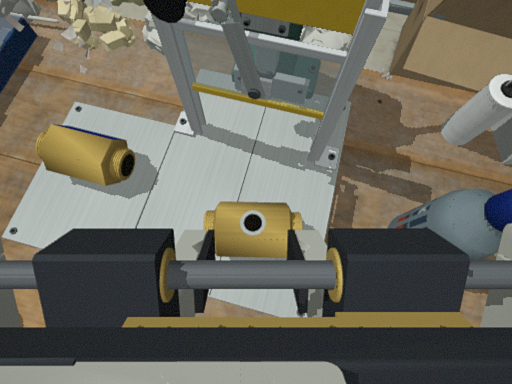

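```bash
cat > vf.py <<'E'
from h import *
import mv
from scipy.optimize import minimize
def fitv(s,M,x0,vis,out=None,src=None):
    P0=[]
    for k in range(6):
        t=np.radians(60*k); P0+=[(.0346*np.cos(t),yy,.0346*np.sin(t)) for yy in(-.045,.045)]
    for k in range(24):
        t=np.radians(15*k); P0+=[(.021*np.cos(t),yy,.021*np.sin(t)) for yy in(-.058,.058)]
    P0=np.array(P0)
    def pm(w):
        P=Ro.from_euler('z',w[2]).apply(P0)+[w[0],w[1],.04]; m=np.zeros((384,512),np.uint8)
        for sel in (P[:12],P[12:]):
            h=cv2.convexHull(proj(s,sel).astype(np.float32)); cv2.fillConvexPoly(m,np.round(h*16).astype(np.int32),1,shift=4)
        return m.astype(bool)
    g=lambda w:np.sum((pm(w)!=M)&vis)
    x0=np.array(x0); b=None
    for dx in(-.01,.01):
        for dy in(-.01,.01):
            for dw in(-.08,.08):
                q=x0+[dx,dy,dw]; r=minimize(g,q,method='Nelder-Mead',options=dict(initial_simplex=q+np.array([[0,0,0],[.01,0,0],[0,.01,0],[0,0,.1]])))
                if b is None or r.fun<b.fun: b=r
    pp=mv.wp([*b.x[:2],.04]); print('valve world',b.x,'err',b.fun,(M&vis).sum(),'press',pp,'yaw deg',np.degrees(b.x[2]-mv.X[2]))
    if out:
        img=cv2.imread(src); c=cv2.findContours(pm(b.x).astype(np.uint8),0,2)[0]; cv2.drawContours(img,c,-1,(0,0,255),1)
        port=proj(s,[[b.x[0],b.x[1],.07]])[0]; cv2.circle(img,tuple(np.round(port).astype(int)),2,(255,0,0),-1); cv2.imwrite(out,cv2.resize(img[120:320,130:380],None,fx=2.4,fy=2.4))
    return b.x
E
python3 - <<'E'
from vf import *
import pickle
s=pickle.load(open('w14.pkl','rb')); M=pickle.load(open('w14m.pkl','rb'))[1]['mask']
vis=np.zeros_like(M); vis[150:229]=1; vis[229:256,218:290]=1
fitv(s,M,[.4935-.0334,-.0918-.0092,.268],vis,'pics/w14f.png','pics/w14.png')
# plate check
for P in [(-.27,.287,.01),(-.05,.287,.01),(-.0985,.039,.28)]: print(P,proj(s,[mv.pw(P)])[0])
E
```

```text
valve world [ 0.45965855 -0.10204224  0.24180046] err 148.0 4322 press [-0.18161526 -0.03146158  0.04      ] yaw deg 13.830276290547582
(-0.27, 0.287, 0.01) [  0.95928398 234.58938679]
(-0.05, 0.287, 0.01) [75.26415211 98.82995108]
(-0.0985, 0.039, 0.28) [175.90904177 -26.62798762]
```

View pics/w14f.png

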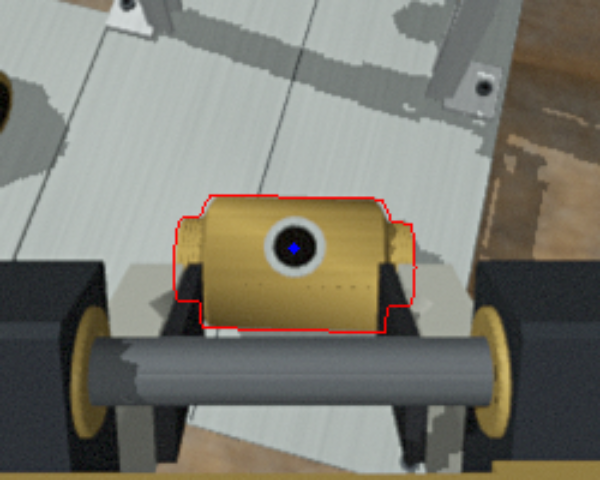

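```bash
sed -i 's/^V=.*/V=[.4597,-.1020,.242]/' mv.py; python3 -c "
from mv import *
for a in [(-80,120,50),(-75,60,55),(-65,22,55)]: pr(tv(*a))"
```

```text
{'ax': -1.0, 'ay': 15.0, 'az': 1.1, 'dx': -89.2, 'dy': -1.0, 'dz': 83.3}
{'ax': -1.0, 'ay': 20.0, 'az': 1.0, 'dx': -119.4, 'dy': -0.9, 'dz': 135.4}
{'ax': -1.0, 'ay': 20.0, 'az': 1.0, 'dx': -133.0, 'dy': -0.6, 'dz': 172.2}
```

```bash
python3 -m inch '[{"ax":0,"ay":8,"az":0,"dx":-40,"dy":-1,"dz":20,"fingers":44},{"ax":-1,"ay":15,"az":1,"dx":-80,"dy":-1,"dz":60,"fingers":44},{"ax":-1,"ay":20,"az":1,"dx":-110,"dy":-1,"dz":100,"fingers":44},{"ax":-1,"ay":20,"az":1,"dx":-119,"dy":-1,"dz":135,"fingers":44},{"ax":-1,"ay":20,"az":1,"dx":-119,"dy":-1,"dz":135,"fingers":44},{"ax":-1,"ay":20,"az":1,"dx":-119,"dy":-1,"dz":135,"fingers":44}]'
python3 -c "
from mv import *
upd({'ax':-1,'ay':20,'az':1,'dx':-119,'dy':-1,'dz':135})
pr(tv(-65,22,55))
from h import *
s=snap('wrist','w15');s=snap('side','side15')"
```

```text
clock: 16.25
tool_pos: [0.3781, -0.0664, 0.1434]
orientation: [178.6, -50.5, 13.0]
force: [0.3, -0.2, 1.0]
opening: 0.044
cmd [ 0.387  -0.1198  0.0606] [180.  -55.   13.9]
{'ax': -0.0, 'ay': 0.0, 'az': 0.0, 'dx': -25.9, 'dy': 0.1, 'dz': 30.2}
```

View pics/w15.png

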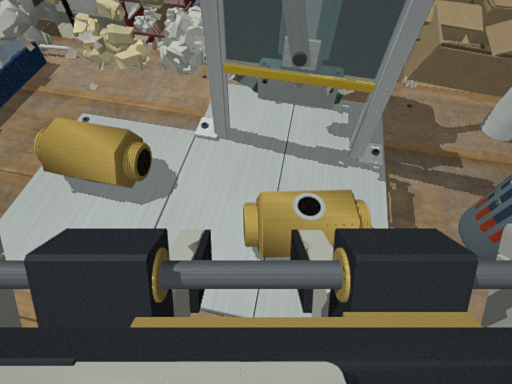

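View pics/side15.png

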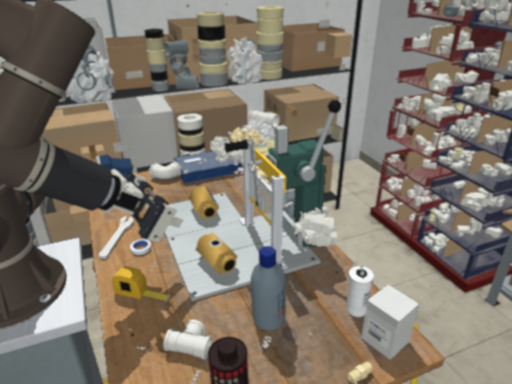

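```bash
python3 -c "
from plant import *
import numpy as np
o=get_obs();print(np.round(o['joint_pos'],1),np.round(o['qvel'],1),o['tool_pos'],o['orientation'])"
```

```text
[-19.8 -17.  -48.6 -63.9 -26.3 173.6] [-0.1 -0.4  1.1  0.8 -0.5  0. ] [ 0.37909555 -0.06643326  0.14469012] [178.32864184 -50.56167662  13.34354584]
```

```bash
cat >> mv.py <<'E'
def sync():
    from plant import get_obs
    o=get_obs(); R=Ro.from_euler('xyz',o['orientation'],degrees=True)
    json.dump({'p':list(map(float,o['tool_pos'])),'q':R.as_quat().tolist()},open('cmd.json','w')); return o
E
python3 -c "
from mv import *
o=sync(); pr(row([.41,-.09,.2],ori(38,0,0))); pr(row([.40,-.108,.12],ori(38,0,0)))"
```

```text
{'ax': -7.7, 'ay': -12.6, 'az': 9.4, 'dx': 58.4, 'dy': 30.5, 'dz': -15.2}
{'ax': -7.7, 'ay': -12.6, 'az': 9.4, 'dx': -12.2, 'dy': 44.6, 'dz': 25.3}
```

```bash
python3 -m inch '[{"ax":-3,"ay":-6,"az":4,"dx":30,"dy":15,"dz":-8,"fingers":44},{"ax":-7.7,"ay":-12.6,"az":9.4,"dx":58,"dy":30,"dz":-15,"fingers":44},{"ax":-7.7,"ay":-12.6,"az":9.4,"dx":58,"dy":30,"dz":-15,"fingers":44},{"ax":-7.7,"ay":-12.6,"az":9.4,"dx":20,"dy":44,"dz":10,"fingers":44},{"ax":-7.7,"ay":-12.6,"az":9.4,"dx":-12,"dy":44.6,"dz":25,"fingers":44},{"ax":-7.7,"ay":-12.6,"az":9.4,"dx":-12,"dy":44.6,"dz":25,"fingers":44}]'
python3 -c "
from mv import *
upd({'ax':-7.7,'ay':-12.6,'az':9.4,'dx':-12,'dy':44.6,'dz':25})
from plant import *
o=get_obs();print(np.round(o['joint_pos'],1),o['tool_pos'],o['orientation'])"
```

```text
clock: 17.1
tool_pos: [0.4701, 0.1404, 0.4333]
orientation: [-144.2, -69.5, -1.8]
force: [1.2, 0.4, 1.0]
opening: 0.0442
cmd [ 0.3999 -0.1081  0.1204] [180. -38.  -0.]
[  6.6 -28.9 -30.9 -61.5 -32.2 144.1] [0.47006463 0.14035389 0.43334155] [-144.2073759   -69.52830812   -1.77839812]
```

```bash
python3 -m inch '[{"ax":0,"ay":0,"az":0,"dx":0,"dy":0,"dz":0,"fingers":44},{"ax":0,"ay":0,"az":0,"dx":0,"dy":0,"dz":0,"fingers":44}]'
python3 -c "
from mv import *
o=sync();print(np.round(o['joint_pos'],1),o['tool_pos'],o['orientation'])
from h import *
snap('side','side16')
pr(row([.47,-.06,.35],ori(30,0,0)))"
```

```text
clock: 17.35
tool_pos: [0.47, 0.1385, 0.4325]
orientation: [-144.4, -69.5, -1.8]
force: [0.0, -0.5, 0.3]
opening: 0.0437
[  6.4 -28.9 -31.  -61.5 -32.1 144.1] [0.47004325 0.13845448 0.43246884] [-144.41189068  -69.54700019   -1.80468367]
{'ax': -32.7, 'ay': -38.6, 'az': 11.1, 'dx': -75.1, 'dy': 181.5, 'dz': -87.3}
```

View pics/side16.png

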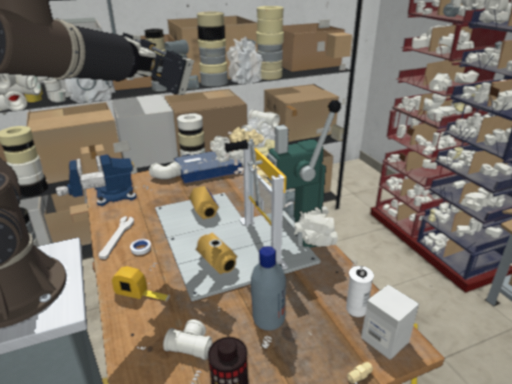

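```bash
python3 -m inch '[{"ax":-4,"ay":-5,"az":1.5,"dx":-10,"dy":23,"dz":-11,"fingers":44},{"ax":-8,"ay":-10,"az":3,"dx":-20,"dy":46,"dz":-22,"fingers":44},{"ax":-12,"ay":-14.5,"az":4.2,"dx":-30,"dy":69,"dz":-33,"fingers":44},{"ax":-16,"ay":-19,"az":5.5,"dx":-38,"dy":90,"dz":-44,"fingers":44},{"ax":-20,"ay":-24,"az":6.8,"dx":-47,"dy":113,"dz":-55,"fingers":44},{"ax":-24,"ay":-28.5,"az":8.1,"dx":-56,"dy":135,"dz":-66,"fingers":44},{"ax":-28,"ay":-33,"az":9.5,"dx":-65,"dy":158,"dz":-77,"fingers":44},{"ax":-32.7,"ay":-38.6,"az":11.1,"dx":-75,"dy":181.5,"dz":-87.3,"fingers":44}]'
python3 -m inch '[{"ax":0,"ay":0,"az":0,"dx":0,"dy":0,"dz":0,"fingers":44},{"ax":0,"ay":0,"az":0,"dx":0,"dy":0,"dz":0,"fingers":44}]'
python3 -c "
from mv import *
o=sync();print(np.round(o['joint_pos'],1),o['tool_pos'],o['orientation'])"
```

```text
clock: 18.4
tool_pos: [0.4696, -0.061, 0.3496]
orientation: [179.9, -29.8, -0.1]
force: [0.4, -0.3, 0.4]
opening: 0.0442
clock: 18.65
tool_pos: [0.4697, -0.0602, 0.3492]
orientation: [-179.9, -30.0, -0.1]
force: [-0.4, 0.1, 0.3]
opening: 0.044
[ 27.3 -23.5 -39.8  17.9 -47.9  53.7] [ 0.46965544 -0.06017864  0.34915981] [-1.79879600e+02 -2.99543521e+01 -9.25371039e-02]
```

```bash
cat > fk.py <<'E'
import numpy as np, itertools, json
from scipy.spatial.transform import Rotation as Ro
from scipy.optimize import least_squares
D=[([81.3096,20.5926,.6325,-.0213,-70.1367,-16.507],[.28718,.6103,.2256],[179.9015,-.0083,-25.2047]),
([-19.8,-17.,-48.6,-63.9,-26.3,173.6],[.3791,-.06643,.14469],[178.3286,-50.5617,13.3435]),
([6.4,-28.9,-31.,-61.5,-32.1,144.1],[.47004,.13845,.43247],[-144.41,-69.547,-1.805]),
([27.3,-23.5,-39.8,17.9,-47.9,53.7],[.46966,-.06018,.34916],[-179.88,-29.954,-.0925])]
def fk(q,p,sg):
    h,a1,b1,L2,a3,L4,b4,Lt,bt,ct=p[:10]
    q=np.radians(q); E=lambda ax,a:Ro.from_euler(ax,a)
    R=E('z',q[0]); x=R.apply([a1,b1,h]); R=R*E('y',q[1]); x=x+R.apply([0,0,L2]); R=R*E('y',-q[2])
    x=x+R.apply([L4,b4,a3]); R=R*E('x',sg[0]*q[3])*E('y',-q[4]); 
    R=R*E('x',sg[1]*q[5]); x=x+R.apply([Lt,bt,ct]); return x,R*Ro.from_rotvec(p[10:13])
def res(p,sg):
    o=[]
    for q,t,e in D:
        x,R=fk(q,p,sg); o+=list((x-t)*10)+list((Ro.from_euler('xyz',e,degrees=True).inv()*R).as_rotvec())
    return np.array(o)
if __name__=='__main__':
    best=None
    for sg in itertools.product([1,-1],[1,-1]):
        for k in range(30):
            rng=np.random.default_rng(k)
            p0=np.r_[.3,.0,rng.uniform(-.2,.2),.4,.0,.4,rng.uniform(-.2,.2),.2,0,0,rng.uniform(-3,3,3)]
            r=least_squares(res,p0,args=(sg,))
            c=r.cost+0
            if best is None or c<best[0]: best=(c,sg,r.x)
    print(best[0],best[1],np.round(best[2],4)); print(np.round(res(best[2],best[1]),3))
    json.dump([list(best[1]),best[2].tolist()],open('fk.json','w'))
E
python3 fk.py
```

```text
2.0532572106577747 (-1, -1) [  0.3539   0.0497  29.5826   0.4011  -0.0316   0.3696 -29.7984   0.3759
   0.0714   0.1022  -1.2092   1.2094  -1.209 ]
[-1.550e-01  7.000e-03 -2.820e-01 -0.000e+00  0.000e+00  0.000e+00
 -1.610e-01 -6.890e-01  7.630e-01  1.000e-03 -1.000e-03  0.000e+00
 -8.100e-02 -3.280e-01  7.440e-01 -0.000e+00 -0.000e+00  0.000e+00
 -3.510e-01  7.930e-01 -1.225e+00  0.000e+00  1.000e-03 -1.000e-03]
```

```bash
cat > fk2.py <<'E'
from fk import *
Rt=Ro.from_rotvec(json.load(open('fk.json'))[1][10:13])
def mats(q):
    q=np.radians(q); E=lambda ax,a:Ro.from_euler(ax,a)
    R1=E('z',q[0]);R2=R1*E('y',q[1]);R3=R2*E('y',-q[2]);R4=R3*E('x',-q[3]);R5=R4*E('y',-q[4]);R6=R5*E('x',-q[5]); return R1,R2,R3,R4,R5,R6
def cols(q):
    R1,R2,R3,R4,R5,R6=mats(q); X,Y,Z=np.eye(3)
    return np.c_[Z,R1.apply(X),R1.apply(Y),R2.apply(Z),R3.apply(X),R3.apply(Z),R4.apply(Y),R4.apply(Z),R5.apply(X)]
def solve(D):
    A=np.vstack([cols(q) for q,_,_ in D]); b=np.concatenate([t for _,t,_ in D]); s=np.linalg.lstsq(A,b,rcond=1e-4); r=A@s[0]-b
    return s,r
if __name__=='__main__':
    s,r=solve(D); print('h a1 b1 L2 L4 a3 w4 z4 Lt',np.round(s[0],4),'rank',s[2],s[3]); print(np.round(r*1000,1))
    np.save('fkp.npy',s[0])
E
python3 fk2.py
```

```text
h a1 b1 L2 L4 a3 w4 z4 Lt [ 1.975e-01  1.200e-03 -5.000e-04  6.017e-01  4.621e-01  8.000e-04
 -1.913e-01 -3.000e-04  3.780e-01] rank 9 [4.1048121  3.02271942 2.70627508 1.13684462 0.96155817 0.56137314
 0.2833097  0.25432836 0.11253095]
[ 0.  -0.  -0.2  0.   0.1  0.   0.  -0.2  0.  -0.   0.   0.1]
```

```bash
cat > ik.py <<'E'
from fk2 import *
P=np.load('fkp.npy')
lo=np.array([-176,-82,-58.2,-173.8,-174.7,-.2*0-173.6]);lo[5]=-173.6; hi=np.array([176,121.7,71.7,95.5,-.2,173.6])
def FK(q): return cols(q)@P, mats(q)[5]*Rt
def IK(x,R,q0s=None,n=25):
    sols=[]
    f=lambda q:np.r_[(FK(q)[0]-x)*5,(R.inv()*FK(q)[1]).as_rotvec()]
    rng=np.random.default_rng(0)
    st=[np.array(q) for q in (q0s or [])]+[rng.uniform(lo,hi) for _ in range(n)]
    for q0 in st:
        r=least_squares(f,np.clip(q0,lo+.01,hi-.01),bounds=(lo,hi),x_scale=50.,max_nfev=100)
        if r.cost<1e-8 and not any(np.max(abs(r.x-s))<1 for s in sols): sols.append(r.x)
        if q0s and sols and n==0: break
    return sols
def pose(x,y,z,phi,yaw,flip=0): return np.array([x,y,z]),Ro.from_euler('z',yaw,degrees=True)*Ro.from_euler('y',-phi,degrees=True)*Ro.from_euler('x',180,degrees=True)*Ro.from_euler('z',180*flip,degrees=True)
E
python3 - <<'E'
from ik import *
from plant import get_obs
print(np.round(get_obs()['joint_pos'],1))
for nm,a in {'start40':(.41,-.11,.02,40,0),'start40y14':(.41,-.115,.02,40,14),'start55':(.41,-.11,.02,55,0),'mid55':(.5,-.09,.02,55,0),'end55':(.607,-.07,.02,55,0),'s40f':(.41,-.11,.02,40,0,1),'end55f':(.607,-.07,.02,55,0,1)}.items():
    print(nm,[list(np.round(s,0)) for s in IK(*pose(*a))])
E
```

```text
[ 27.3 -23.5 -39.8  17.9 -47.9  53.7]
start40 [[np.float64(-31.0), np.float64(7.0), np.float64(-46.0), np.float64(-88.0), np.float64(-19.0), np.float64(-158.0)]]
start40y14 [[np.float64(-34.0), np.float64(10.0), np.float64(-42.0), np.float64(-76.0), np.float64(-29.0), np.float64(-156.0)]]
start55 []
mid55 [[np.float64(-55.0), np.float64(33.0), np.float64(-56.0), np.float64(-124.0), np.float64(-54.0), np.float64(-92.0)]]
end55 [[np.float64(-39.0), np.float64(30.0), np.float64(-47.0), np.float64(-134.0), np.float64(-45.0), np.float64(-102.0)]]
s40f [[np.float64(-31.0), np.float64(7.0), np.float64(-46.0), np.float64(-88.0), np.float64(-19.0), np.float64(22.0)]]
end55f [[np.float64(-39.0), np.float64(30.0), np.float64(-47.0), np.float64(-134.0), np.float64(-45.0), np.float64(78.0)]]
```

Run:
```python
from ik import *
q0=np.array([27.3,-23.5,-39.8,17.9,-47.9,53.7])
for yaw in (-30,-15,0,15):
  for phi in (0,20,30,35,40,45,50,55,60):
    o=[]
    for x in (.39,.42,.45,.5,.55,.607):
        y=-.10 if x<.5 else -.07
        s=IK(*pose(x,y,.022,phi,yaw),q0s=[q0,[-20,-17,-48,-64,-26,170],[-40,20,-45,-100,-30,-150],[0,10,-20,0,-50,90],[27,20,-40,40,-60,60]],n=0) 
        o.append('%.2f:'%x+('/'.join(','.join('%d'%v for v in t) for t in s) if s else '-'))
    print(yaw,phi,'  '.join(o))
```

```text
-30 0 0.39:14,10,-47,0,-32,45  0.42:12,12,-44,0,-33,47  0.45:12,14,-40,0,-34,47  0.50:14,18,-34,0,-36,45  0.55:12,21,-28,0,-39,47  0.61:11,26,-21,0,-42,48
-30 20 0.39:-  0.42:-  0.45:-  0.50:-  0.55:-  0.61:-
-30 30 0.39:-  0.42:-  0.45:-  0.50:-  0.55:-  0.61:-
-30 35 0.39:-  0.42:-  0.45:-  0.50:-  0.55:-  0.61:-
-30 40 0.39:-  0.42:-  0.45:-  0.50:-  0.55:-  0.61:-
-30 45 0.39:-  0.42:-  0.45:-  0.50:-  0.55:-  0.61:-
-30 50 0.39:-  0.42:-  0.45:-  0.50:-  0.55:-  0.61:-
-30 55 0.39:-  0.42:-  0.45:-  0.50:-  0.55:-  0.61:-
-30 60 0.39:-  0.42:-  0.45:-  0.50:-  0.55:-  0.61:-
-15 0 0.39:14,10,-47,0,-32,60  0.42:12,12,-43,0,-33,62  0.45:12,14,-40,0,-34,62  0.50:14,18,-34,0,-36,60  0.55:12,21,-28,0,-39,62  0.61:11,26,-21,0,-42,63
-15 20 0.39:-  0.42:-  0.45:-  0.50:-  0.55:-  0.61:-
-15 30 0.39:-  0.42:-  0.45:-  0.50:-  0.55:-  0.61:-
-15 35 0.39:-  0.42:-  0.45:-  0.50:-  0.55:-  0.61:-
-15 40 0.39:-37,4,-52,-109,-15,-141  0.42:-35,6,-50,-113,-14,-139  0.45:-32,8,-48,-116,-12,-138  0.50:-32,13,-50,-136,-16,-118  0.55:-28,15,-45,-139,-13,-118  0.61:-19,18,-34,-127,-3,-138
-15 45 0
[... 2042 characters left out ...]
2,14,-43,-84,-36,-138  0.45:-38,14,-41,-85,-34,-141  0.50:-29,15,-38,-89,-29,-145  0.55:-24,17,-33,-88,-26,-151  0.61:-19,20,-28,-85,-23,-159
15 50 0.39:-56,19,-47,-88,-46,-120  0.42:-51,19,-45,-90,-44,-123  0.45:-47,19,-43,-92,-42,-125  0.50:-39,20,-41,-98,-39,-127  0.55:-33,21,-36,-99,-35,-132  0.61:-28,23,-30,-98,-32,-139
15 55 0.39:-64,27,-48,-90,-53,-107  0.42:-59,26,-47,-93,-52,-109  0.45:-55,26,-45,-96,-50,-112  0.50:-47,26,-44,-103,-48,-112  0.55:-40,26,-39,-105,-44,-118  0.61:-35,27,-34,-106,-41,-123
15 60 0.39:-70,35,-49,-92,-59,-95  0.42:-65,34,-48,-95,-59,-98  0.45:-61,33,-46,-98,-58,-100  0.50:-52,33,-46,-106,-56,-100  0.55:-46,32,-42,-109,-53,-106  0.61:-40,32,-36,-111,-50,-112
```

Run:
```python
from ik import *
def pts(q):
    R1,R2,R3,R4,R5,R6=mats(q); e=np.array([0,0,P[0]])+R2.apply([0,0,P[3]]); w=e+R3.apply([P[4],0,0]); w2=w+R4.apply([0,P[6],0]); t=w2+R5.apply([P[8],0,0]); return np.round([e,w,w2,t],2)
seed=[-45,22,-52,-122,-40,-106]
for a in [(.39,-.11,.15,45,5),(.39,-.11,.022,48,5),(.42,-.11,.022,50,8),(.5,-.08,.022,52,5),(.607,-.07,.022,54,0),(.607,-.07,.022,50,0),(.607,-.07,.022,57,0),(.50,-.07,.12,55,0)]:
    for s in IK(*pose(*a),q0s=[seed],n=0): print(a,np.round(s,0),pts(s).tolist())
print(pts([27.3,-23.5,-39.8,17.9,-47.9,53.7]).tolist())
```

```text
(0.39, -0.11, 0.022, 48, 5) [ -57.   17.  -51.  -96.  -41. -121.] [[0.09, -0.14, 0.77], [0.19, -0.29, 0.35], [0.11, -0.13, 0.27], [0.39, -0.11, 0.02]]
(0.42, -0.11, 0.022, 50, 8) [ -55.   20.  -49.  -97.  -43. -119.] [[0.12, -0.17, 0.76], [0.21, -0.31, 0.34], [0.13, -0.15, 0.26], [0.42, -0.11, 0.02]]
(0.5, -0.08, 0.022, 52, 5) [ -47.   24.  -49. -114.  -43. -110.] [[0.17, -0.18, 0.75], [0.26, -0.28, 0.31], [0.2, -0.1, 0.25], [0.5, -0.08, 0.02]]
(0.607, -0.07, 0.022, 54, 0) [ -38.   28.  -45. -132.  -42. -105.] [[0.23, -0.17, 0.73], [0.33, -0.25, 0.28], [0.3, -0.07, 0.24], [0.61, -0.07, 0.02]]
(0.607, -0.07, 0.022, 50, 0) [ -33.   24.  -41. -126.  -31. -117.] [[0.2, -0.13, 0.75], [0.37, -0.24, 0.33], [0.32, -0.07, 0.26], [0.61, -0.07, 0.02]]
(0.607, -0.07, 0.022, 57, 0) [ -40.   32.  -48. -135.  -50.  -98.] [[0.25, -0.21, 0.71], [0.3, -0.26, 0.25], [0.29, -0.07, 0.23], [0.61, -0.07, 0.02]]
(0.5, -0.07, 0.12, 55, 0) [ -33.    1.  -45. -103.  -27. -145.] [[0.01, -0.01, 0.8], [0.28, -0.18, 0.46], [0.19, -0.07, 0.34], [0.5, -0.07, 0.12]]
[[-0.21, -0.11, 0.75], [0.18, 0.09, 0.62], [0.28, -0.06, 0.68], [0.47, -0.06, 0.35]]
```

```bash
python3 -m inch '[{"ax":0,"ay":0,"az":10.5,"dx":0,"dy":0,"dz":0,"fingers":44},{"ax":0,"ay":0,"az":21,"dx":0,"dy":0,"dz":0,"fingers":44},{"ax":0,"ay":0,"az":31.5,"dx":0,"dy":0,"dz":0,"fingers":44},{"ax":0,"ay":0,"az":42,"dx":0,"dy":0,"dz":0,"fingers":44},{"ax":0,"ay":0,"az":52.5,"dx":0,"dy":0,"dz":0,"fingers":44},{"ax":0,"ay":0,"az":63,"dx":0,"dy":0,"dz":0,"fingers":44},{"ax":0,"ay":0,"az":73.5,"dx":0,"dy":0,"dz":0,"fingers":44},{"ax":0,"ay":0,"az":84,"dx":0,"dy":0,"dz":0,"fingers":44}]'
python3 -m inch '[{"ax":0,"ay":0,"az":10.5,"dx":0,"dy":0,"dz":0,"fingers":44},{"ax":0,"ay":0,"az":21,"dx":0,"dy":0,"dz":0,"fingers":44},{"ax":0,"ay":0,"az":31.5,"dx":0,"dy":0,"dz":0,"fingers":44},{"ax":0,"ay":0,"az":42,"dx":0,"dy":0,"dz":0,"fingers":44},{"ax":0,"ay":0,"az":52.5,"dx":0,"dy":0,"dz":0,"fingers":44},{"ax":0,"ay":0,"az":63,"dx":0,"dy":0,"dz":0,"fingers":44},{"ax":0,"ay":0,"az":73.5,"dx":0,"dy":0,"dz":0,"fingers":44},{"ax":0,"ay":0,"az":84,"dx":0,"dy":0,"dz":0,"fingers":44}]'
python3 -m inch '[{"ax":0,"ay":0,"az":8,"dx":0,"dy":0,"dz":0,"fingers":44},{"ax":0,"ay":0,"az":12,"dx":0,"dy":0,"dz":0,"fingers":44},{"ax":0,"ay":0,"az":12,"dx":0,"dy":0,"dz":0,"fingers":44}]'
cat > simpath.py <<'E'
from ik import *
from mv import sync
from scipy.spatial.transform import Slerp
def path(q,x1,R1,n=12,v=1):
    x0,R0=FK(q); sl=Slerp([0,1],Ro.concatenate([R0,R1])); out=[]
    for k in range(1,n+1):
        t=k/n; x=x0+(x1-x0)*t; R=sl(t)
        f=lambda p:np.r_[(FK(p)[0]-x)*5,(R.inv()*FK(p)[1]).as_rotvec()]
        r=least_squares(f,np.clip(q,lo+.01,hi-.01),bounds=(lo,hi),x_scale=50.)
        if v: print(k,np.round(r.x,0),'dq',np.round(np.max(abs(r.x-q)),0),'cost %.1e'%r.cost)
        q=r.x
    return q
E
python3 - <<'E'
from simpath import *
o=sync(); q=o['joint_pos'];print(np.round(q,1),o['orientation'],np.round(FK(q)[0]-o['tool_pos'],4))
print('A'); q1=path(q,*pose(.42,-.10,.16,52,8,1))
print('direct unflip'); path(q1,*pose(.42,-.10,.03,52,8,1),n=5)
E
```

```text
clock: 19.65
tool_pos: [0.4692, -0.0599, 0.3501]
orientation: [-150.0, -2.7, -85.1]
force: [-0.5, 0.1, 0.2]
opening: 0.044
clock: 20.65
tool_pos: [0.4692, -0.06, 0.3501]
orientation: [-173.5, 29.4, -166.7]
force: [-1.1, -0.1, -0.6]
opening: 0.0437
clock: 21.02
tool_pos: [0.4692, -0.06, 0.3501]
orientation: [179.8, 30.1, 180.0]
force: [-0.2, 0.0, -0.6]
opening: 0.0439
[  27.3  -23.6  -39.8   17.8  -47.9 -126.3] [179.83256737  30.05886005 179.96059254] [-0.0001 -0.0002 -0.0004]
A
1 [  27.  -25.  -44.   20.  -44. -127.] dq 4.0 cost 1.2e-21
2 [  27.  -26.  -48.   22.  -39. -129.] dq 5.0 cost 8.7e-31
3 [  26.  -27.  -52.   24.  -34. -130.] dq 5.0 cost 9.0e-25
4 [  24.  -28.  -56.   27.  -29. -132.] dq 5.0 cost 4.9e-24
5 [  22.  -28.  -58.   26.  -25. -129.] dq 4.0 cost 2.3e-04
6 [  20.  -27.  -58.   20.  -21. -121.] dq 8.0 cost 1.6e-03
7 [  17.  -26.  -58.   13.  -17. -112.] dq 10.0 cost 3.4e-03
8 [  14.  -25.  -58.    4.  -13. -100.] dq 11.0 cost 4.6e-03
9 [ 12. -23. -58.  -7.  -8. -88.] dq 13.0 cost 4.4e-03
10 [ -2. -19. -48. -42. -15. -44.] dq 44.0 cost 1.9e-03
11 [ -5. -17. -48. -49. -14. -34.] dq 10.0 cost 1.5e-04
12 [-26. -12. -44. -68. -28.  -3.] dq 32.0 cost 8.5e-24
direct unflip
1 [-34.  -7. -44. -76. -33.  13.] dq 15.0 cost 7.7e-28
2 [-41.  -1. -46. -83. -37.  26.] dq 13.0 cost 4.8e-25
3 [-47.   5. -47. -88. -40.  39.] dq 13.0 cost 1.3e-23
4 [-52.  12. -49. -94. -43.  52.] dq 13.0 cost 8.1e-23
5 [-57.  21. -50. -99. -46.  66.] dq 13.0 cost 2.7e-23
```

Run:
```python
from simpath import *
q=np.array([27.3,-23.6,-39.8,17.8,-47.9,-126.3])
for yw in (30,45):
  for xx in (.45,.5):
    for zz in (.3,.35,.4):
        print('==',yw,xx,zz)
        q1=path(q,*pose(xx,-.06,zz,40,yw,1),v=0); print(np.round(q1,0),np.linalg.norm(FK(q1)[0]-[xx,-.06,zz]))
        q2=path(q1,*pose(xx,-.08,zz-.05,55,yw,1),v=0);print(np.round(q2,0),np.linalg.norm(FK(q2)[0]-[xx,-.08,zz-.05]))
        q3=path(q2,*pose(.42,-.1,.16,52,12,1),v=0);print(np.round(q3,0),np.linalg.norm(FK(q3)[0]-[.42,-.1,.16]))
```

```text
== 30 0.45 0.3
[ -3. -18. -29. -28. -47. -43.] 1.8410966031475738e-16
[-34.  -8. -30. -61. -57.   5.] 1.9862090593909234e-10
[-32. -10. -42. -69. -36.   5.] 4.1097188851177955e-14
== 30 0.45 0.35
[ -2. -20. -25. -25. -52. -48.] 1.3571148006518891e-11
[-32. -13. -27. -57. -59.  -4.] 2.423655745917917e-10
[-32. -10. -42. -69. -36.   5.] 9.781625613217767e-16
== 30 0.45 0.4
[ -1. -22. -21. -23. -58. -52.] 1.0545210893649678e-11
[-30. -16. -23. -54. -61. -12.] 2.598349894849949e-10
[-32. -10. -42. -69. -36.   5.] 4.737568013496554e-14
== 30 0.5 0.3
[ -3. -13. -26. -29. -46. -42.] 5.289024944294179e-12
[-30.  -5. -27. -62. -53.   3.] 1.9204177167918907e-10
[-32. -10. -42. -69. -36.   5.] 5.6199292182240353e-14
== 30 0.5 0.35
[ -2. -15. -22. -26. -50. -47.] 1.25223343365986e-12
[-27.  -9. -24. -58. -55.  -6.] 1.9989260050466216e-10
[-32. -10. -42. -69. -36.   5.] 1.6371296357000187e-14
== 30 0.5 0.4
[ -1. -16. -17. -24. -56. -51.] 3.0774305503143457e-12
[-25. -12. -21. -53. -57. -14.] 1.756185181209359e-10
[-32. -10. -42. -69. -36.   5.] 4.7637076846101803e-14
== 45 0.45 0.3
[-15. -10. -20
[... 337 characters left out ...]
5 0.4
[-14. -14. -11. -35. -73. -26.] 4.766530223123246e-15
[-36.  -7. -16. -56. -77.   2.] 1.0449789439421305e-12
[-32. -10. -42. -69. -36.   5.] 6.068105890429127e-12
== 45 0.5 0.3
[-13.  -6. -17. -39. -61. -18.] 2.752738884491513e-15
[-33.   3. -19. -60. -68.  13.] 2.27236965752102e-12
[-32. -10. -42. -69. -36.   5.] 4.888372699271732e-11
== 45 0.5 0.35
[-13.  -8. -13. -37. -66. -23.] 1.9012569296705806e-15
[-32.  -0. -16. -58. -71.   6.] 1.4892445069142767e-12
[-32. -10. -42. -69. -36.   5.] 2.0992775009443617e-11
== 45 0.5 0.4
[-12.  -9.  -8. -35. -70. -27.] 1.380421397699029e-15
[-32.  -3. -13. -56. -74.   0.] 5.648968308418958e-13
[-32. -10. -42. -69. -36.   5.] 1.1162269818451803e-11
```

Run:
```python
from mv import *
from ik import pose
sync()
for a in [(.45,-.06,.35,40,30,1)]: pr(row(*pose(*a)))
```

```text
{'ax': -17.1, 'ay': -9.7, 'az': -24.6, 'dx': 16.7, 'dy': -0.0, 'dz': -9.6}
```

```bash
python3 -m inch '[{"ax":-4.5,"ay":-2.5,"az":-6.5,"dx":4,"dy":0,"dz":-2,"fingers":44},{"ax":-9,"ay":-5,"az":-13,"dx":8,"dy":0,"dz":-5,"fingers":44},{"ax":-13,"ay":-7.4,"az":-18.5,"dx":12,"dy":0,"dz":-7,"fingers":44},{"ax":-17.1,"ay":-9.7,"az":-24.6,"dx":16.7,"dy":0,"dz":-9.6,"fingers":44},{"ax":-17.1,"ay":-9.7,"az":-24.6,"dx":16.7,"dy":0,"dz":-9.6,"fingers":44},{"ax":-17.1,"ay":-9.7,"az":-24.6,"dx":16.7,"dy":0,"dz":-9.6,"fingers":44}]'
python3 - <<'E'
from simpath import *
from mv import *
o=sync();q=o['joint_pos'];print(np.round(q,1),o['orientation'])
pr(row(*pose(.45,-.08,.28,55,28,1)))
q2=path(q,*pose(.45,-.08,.28,55,28,1),n=6)
path(q2,*pose(.41,-.115,.12,52,14,1),n=8)
E
```

```text
clock: 21.78
tool_pos: [0.4507, -0.0618, 0.3503]
orientation: [-180.0, 40.0, -150.3]
force: [0.1, 0.5, -0.2]
opening: 0.0443
[ -2.  -20.3 -25.4 -25.3 -52.2 -48.5] [-179.98880627   39.98877022 -150.31814936]
{'ax': 1.2, 'ay': -15.0, 'az': 1.1, 'dx': 52.6, 'dy': -15.5, 'dz': 47.7}
1 [ -6. -20. -26. -30. -51. -42.] dq 6.0 cost 1.1e-28
2 [-10. -19. -27. -36. -50. -35.] dq 7.0 cost 1.9e-24
3 [-15. -18. -27. -41. -51. -28.] dq 8.0 cost 2.6e-23
4 [-21. -16. -28. -47. -52. -19.] dq 8.0 cost 3.2e-23
5 [-26. -14. -28. -53. -54. -11.] dq 8.0 cost 4.1e-24
6 [-32. -12. -29. -59. -56.  -3.] dq 8.0 cost 1.7e-25
1 [-32. -12. -31. -60. -54.  -1.] dq 2.0 cost 8.9e-27
2 [-33. -11. -33. -61. -52.   1.] dq 2.0 cost 3.3e-26
3 [-34. -10. -35. -63. -50.   4.] dq 3.0 cost 5.1e-28
4 [-36.  -9. -36. -64. -48.   7.] dq 3.0 cost 3.9e-29
5 [-37.  -7. -38. -67. -47.  10.] dq 4.0 cost 7.3e-27
6 [-39.  -5. -40. -69. -45.  14.] dq 4.0 cost 2.5e-25
7 [-42.  -3. -41. -72. -45.  19.] dq 5.0 cost 1.5e-23
8 [-44.  -0. -42. -75. -44.  25.] dq 6.0 cost 5.7e-22
```

```bash
python3 -m inch '[{"ax":0.4,"ay":-5,"az":0.4,"dx":17.5,"dy":-5,"dz":16,"fingers":44},{"ax":0.8,"ay":-10,"az":0.7,"dx":35,"dy":-10,"dz":32,"fingers":44},{"ax":1.2,"ay":-15,"az":1.1,"dx":52.6,"dy":-15.5,"dz":47.7,"fingers":44},{"ax":1.2,"ay":-15,"az":1.1,"dx":52.6,"dy":-15.5,"dz":47.7,"fingers":44},{"ax":1.2,"ay":-15,"az":1.1,"dx":52.6,"dy":-15.5,"dz":47.7,"fingers":44}]'
python3 - <<'E'
from simpath import *
from mv import *
o=sync();q=o['joint_pos'];print(np.round(q,1),o['orientation'])
pr(row(*pose(.41,-.115,.12,52,14,1)))
E
```

```text
clock: 22.4
tool_pos: [0.4493, -0.0784, 0.2795]
orientation: [179.7, 54.7, -152.0]
force: [0.5, -0.1, 0.6]
opening: 0.0439
[-31.1 -12.5 -29.  -58.2 -55.7  -3.6] [ 179.74802604   54.73194034 -151.99590674]
{'ax': 11.5, 'ay': 2.7, 'az': 8.4, 'dx': 160.2, 'dy': -14.1, 'dz': 49.7}
```

```bash
python3 -m inch '[{"ax":2.5,"ay":0.6,"az":1.8,"dx":35,"dy":-3,"dz":11,"fingers":44},{"ax":5,"ay":1.2,"az":3.6,"dx":70,"dy":-6,"dz":22,"fingers":44},{"ax":7.5,"ay":1.8,"az":5.4,"dx":105,"dy":-9,"dz":33,"fingers":44},{"ax":10,"ay":2.4,"az":7,"dx":140,"dy":-12,"dz":43,"fingers":44},{"ax":11.5,"ay":2.7,"az":8.4,"dx":160,"dy":-14,"dz":49.7,"fingers":44},{"ax":11.5,"ay":2.7,"az":8.4,"dx":160,"dy":-14,"dz":49.7,"fingers":44},{"ax":11.5,"ay":2.7,"az":8.4,"dx":160,"dy":-14,"dz":49.7,"fingers":44}]'
python3 - <<'E'
from mv import *
o=sync();q=o['joint_pos'];print(np.round(q,1),o['orientation'])
E
```

```text
clock: 23.28
tool_pos: [0.4121, -0.114, 0.1213]
orientation: [-179.8, 52.2, -165.6]
force: [0.6, -0.2, 0.0]
opening: 0.0444
[-44.1  -0.3 -42.2 -75.2 -44.1  24.7] [-179.80324109   52.24172426 -165.57105693]
```

Unflip now so the wrist camera is on top.

```bash
python3 -m inch '[{"ax":0,"ay":0,"az":10.5,"dx":0,"dy":0,"dz":0,"fingers":44},{"ax":0,"ay":0,"az":21,"dx":0,"dy":0,"dz":0,"fingers":44},{"ax":0,"ay":0,"az":31.5,"dx":0,"dy":0,"dz":0,"fingers":44},{"ax":0,"ay":0,"az":42,"dx":0,"dy":0,"dz":0,"fingers":44},{"ax":0,"ay":0,"az":52.5,"dx":0,"dy":0,"dz":0,"fingers":44},{"ax":0,"ay":0,"az":63,"dx":0,"dy":0,"dz":0,"fingers":44},{"ax":0,"ay":0,"az":73.5,"dx":0,"dy":0,"dz":0,"fingers":44},{"ax":0,"ay":0,"az":84,"dx":0,"dy":0,"dz":0,"fingers":44}]'
python3 -m inch '[{"ax":0,"ay":0,"az":10.5,"dx":0,"dy":0,"dz":0,"fingers":44},{"ax":0,"ay":0,"az":21,"dx":0,"dy":0,"dz":0,"fingers":44},{"ax":0,"ay":0,"az":31.5,"dx":0,"dy":0,"dz":0,"fingers":44},{"ax":0,"ay":0,"az":42,"dx":0,"dy":0,"dz":0,"fingers":44},{"ax":0,"ay":0,"az":52.5,"dx":0,"dy":0,"dz":0,"fingers":44},{"ax":0,"ay":0,"az":63,"dx":0,"dy":0,"dz":0,"fingers":44},{"ax":0,"ay":0,"az":73.5,"dx":0,"dy":0,"dz":0,"fingers":44},{"ax":0,"ay":0,"az":84,"dx":0,"dy":0,"dz":0,"fingers":44}]'
python3 -m inch '[{"ax":0,"ay":0,"az":8,"dx":0,"dy":0,"dz":0,"fingers":44},{"ax":0,"ay":0,"az":12,"dx":0,"dy":0,"dz":0,"fingers":44},{"ax":0,"ay":0,"az":12,"dx":0,"dy":0,"dz":0,"fingers":44}]'
python3 - <<'E'
from simpath import *
from mv import *
from h import *
import pickle
o=sync();q=o['joint_pos'];print(np.round(q,1),o['orientation'])
s=snap('wrist','w17');pickle.dump(s,open('w17.pkl','wb'))
r=trace('valve_b','wrist'); pickle.dump(r,open('w17m.pkl','wb')); print([(x['bbox'],x['score']) for x in r])
for a in [(-62,50,52),(-62,22,52),(-30,22,52)]:
    d=tv(*a); pr(d)
c,s_=np.cos(V[2]),np.sin(V[2])
q1=path(q,*pose(V[0]-.062*c,V[1]-.062*s_,.022,52,13.9),n=6)
q1=path(q1,*pose(.607,-.07,.022,54,0),n=6)
E
```

```text
clock: 24.28
tool_pos: [0.4121, -0.1145, 0.1217]
orientation: [127.9, 4.7, 107.7]
force: [-0.4, -0.4, 0.5]
opening: 0.0442
clock: 25.28
tool_pos: [0.4121, -0.1145, 0.1216]
orientation: [165.1, -50.7, 33.0]
force: [-0.7, -0.1, 0.2]
opening: 0.0437
clock: 25.65
tool_pos: [0.412, -0.1145, 0.1214]
orientation: [179.7, -52.3, 14.4]
force: [-0.9, 0.5, 0.8]
opening: 0.0439
[ -44.3   -0.3  -42.2  -75.2  -44.1 -155.2] [179.68037892 -52.28876252  14.44966211]
[([253.4, 231.1, 143.5, 64.2], 0.61), ([50.9, 156.2, 101.8, 78.9], 0.56)]
{'ax': -0.1, 'ay': -0.3, 'az': 0.4, 'dx': -64.3, 'dy': -1.0, 'dz': 33.6}
{'ax': -0.1, 'ay': -0.3, 'az': 0.4, 'dx': -86.5, 'dy': -1.1, 'dz': 50.8}
{'ax': -0.1, 'ay': -0.3, 'az': 0.4, 'dx': -66.9, 'dy': -0.9, 'dz': 76.1}
1 [ -47.    3.  -43.  -78.  -45. -149.] dq 6.0 cost 1.7e-23
2 [ -49.    6.  -44.  -80.  -46. -143.] dq 6.0 cost 2.0e-23
3 [ -52.   10.  -45.  -83.  -47. -137.] dq 6.0 cost 2.0e-23
4 [ -54.   14.  -45.  -85.  -47. -130.] dq 6.0 cost 1.5e-23
5 [ -57.   18.  -46.  -87.  -48. -124.] dq 6.0 cost 9.2e-24
6 [ -59.   22.  -47.  -89.  -49. -117.] dq 7.0 cost 1.3e-23
1 [ -55.   23.  -47.  -96.  -47. -116.] dq 7.0 cost 1.7e-17
2 [ -52.   24.  -47. -103.  -45. -114.] dq 7.0 cost 2.7e-27
3 [ -48.   25.  -46. -110.  -44. -112.] dq 7.0 cost 7.1e-24
4 [ -45.   26.  -46. -117.  -43. -110.] dq 7.0 cost 2.7e-21
5 [ -41.   27.  -46. -125.  -42. -107.] dq 8.0 cost 7.3e-20
6 [ -38.   28.  -45. -132.  -42. -105.] dq 8.0 cost 1.2e-19
```

View pics/w17.png

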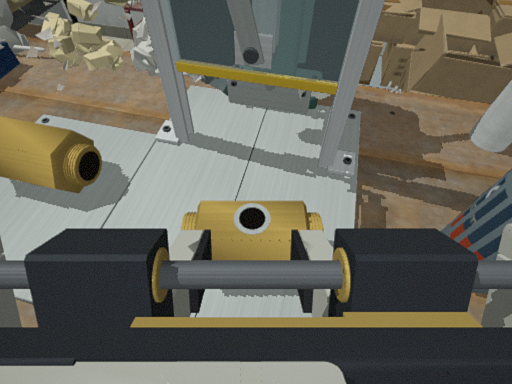

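```bash
python3 -m inch '[{"ax":0,"ay":0,"az":0.4,"dx":-20,"dy":-0.5,"dz":-2,"fingers":44},{"ax":0,"ay":0,"az":0.4,"dx":-42,"dy":-1,"dz":15,"fingers":44},{"ax":0,"ay":0,"az":0.4,"dx":-64,"dy":-1,"dz":33.6,"fingers":44},{"ax":0,"ay":0,"az":0.4,"dx":-76,"dy":-1,"dz":43,"fingers":44},{"ax":0,"ay":0,"az":0.4,"dx":-86.5,"dy":-1,"dz":50.8,"fingers":44},{"ax":0,"ay":0,"az":0.4,"dx":-86.5,"dy":-1,"dz":50.8,"fingers":44},{"ax":0,"ay":0,"az":0.4,"dx":-86.5,"dy":-1,"dz":50.8,"fingers":44}]'
python3 - <<'E'
from mv import *
o=sync();q=o['joint_pos'];print(np.round(q,1),o['tool_pos'],o['orientation'],o['force'])
from h import *
s=snap('wrist','w18');s=snap('side','side18');a=cv2.imread('pics/side18.png'); cv2.imwrite('pics/side18z.png',cv2.resize(a[150:300,160:320],None,fx=4,fy=4))
E
```

```text
clock: 26.62
tool_pos: [0.3987, -0.1169, 0.0209]
orientation: [-179.6, -52.2, 13.5]
force: [0.1, 0.0, 0.0]
opening: 0.0439
[ -59.5   22.6  -46.4  -89.3  -49.3 -117.2] [ 0.39873556 -0.11691657  0.0209491 ] [-179.60688751  -52.2297586    13.52852558] [0.07969902 0.03464033 0.02430295]
```

View pics/w18.png

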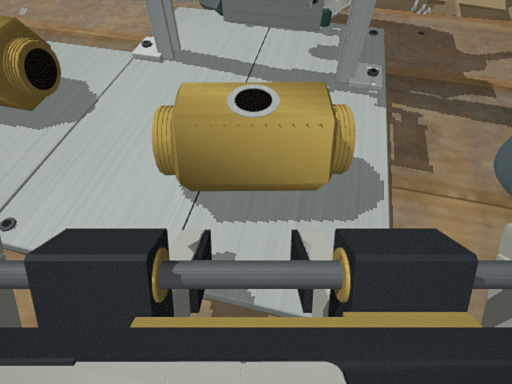

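View pics/side18z.png

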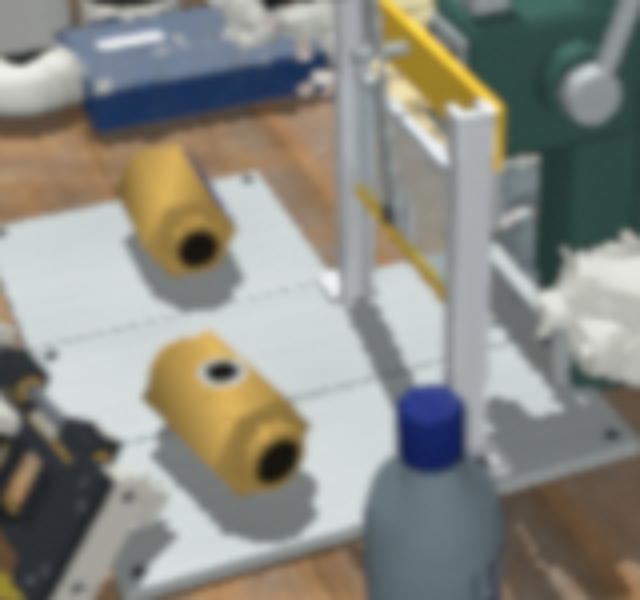

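Run:
```python
from vf import *
s=snap('wrist','w19'); r=trace('valve_b','wrist'); print([(x['bbox'],x['score']) for x in r])
M=max(r,key=lambda x:-abs(x['bbox'][0]-253))['mask']
vis=np.ones_like(M)
import mv
x=fitv(s,M,[.4597,-.102,.242],vis,'pics/w19f.png','pics/w19.png')
img=cv2.imread('pics/w19.png')
L=proj(s,[mv.pw((xx,0,.01)) for xx in np.linspace(-.25,.0,20)])
for p in L: cv2.circle(img,tuple(np.round(p).astype(int)),1,(0,0,255),-1)
for P in [(-.27,.12,.01),(-.05,.12,.01)]: cv2.circle(img,tuple(np.round(proj(s,[mv.pw(P)])[0]).astype(int)),3,(255,0,255),1)
cv2.imwrite('pics/w19l.png',img)
```

```text
[([256.7, 138.0, 208.6, 113.8], 0.9), ([30.6, 64.2, 61.3, 97.5], 0.62)]
valve world [ 0.45977276 -0.103315    0.23708223] err 1035.0 19488 press [-0.18150158 -0.03273438  0.04      ] yaw deg 13.5599415430923
```

View pics/w19f.png

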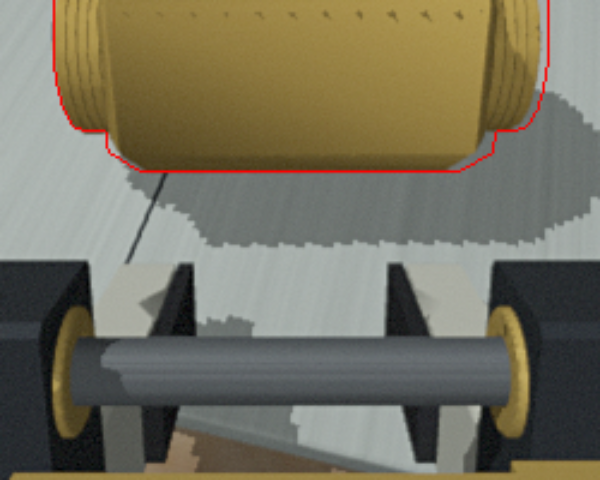

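View pics/w19l.png

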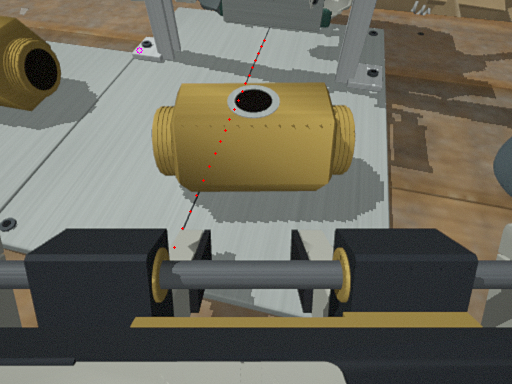

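```bash
cat >> mv.py <<'E'
def tb(bx,by,yaw,z=.0195,phi=52,u=-.0334):
    a=np.radians(yaw); return row(pw([bx+u*np.cos(a),by+u*np.sin(a),z]),ori(phi,0,yaw))
E
python3 - <<'E'
from mv import *
for a in [(-.1915,-.0351,13.6),(-.1815,-.0327,13.6),(-.16,-.0275,12),(-.14,-.0225,10.5)]: pr(tb(*a))
E
```

```text
{'ax': -0.3, 'ay': -0.2, 'az': -0.1, 'dx': 10.4, 'dy': 1.2, 'dz': 15.8}
{'ax': -0.3, 'ay': -0.2, 'az': -0.1, 'dx': 16.7, 'dy': 1.2, 'dz': 23.9}
{'ax': -1.6, 'ay': -0.2, 'az': 0.9, 'dx': 30.3, 'dy': 0.4, 'dz': 41.4}
{'ax': -2.8, 'ay': -0.2, 'az': 1.8, 'dx': 42.9, 'dy': -0.6, 'dz': 57.7}
```

```bash
python3 -m inch '[{"ax":0,"ay":0,"az":0,"dx":5,"dy":0.6,"dz":8.5,"fingers":44},{"ax":-0.3,"ay":0,"az":0,"dx":10.4,"dy":1.2,"dz":15.8,"fingers":44},{"ax":-0.3,"ay":0,"az":0,"dx":14,"dy":1.2,"dz":20.5,"fingers":44},{"ax":-0.3,"ay":0,"az":0,"dx":18,"dy":1.1,"dz":25.5,"fingers":44},{"ax":-0.8,"ay":0,"az":0.3,"dx":22,"dy":0.9,"dz":30.8,"fingers":44},{"ax":-1.2,"ay":0,"az":0.6,"dx":26,"dy":0.7,"dz":36,"fingers":44},{"ax":-1.6,"ay":0,"az":0.9,"dx":30.3,"dy":0.4,"dz":41.4,"fingers":44},{"ax":-1.6,"ay":0,"az":0.9,"dx":30.3,"dy":0.4,"dz":41.4,"fingers":44}]'
python3 - <<'E'
from mv import *
upd({'ax':-1.6,'az':.9,'dx':30.3,'dy':.4,'dz':41.4})
from vf import *
s=snap('wrist','w20'); r=trace('valve_b','wrist'); 
M=max(r,key=lambda x:-abs(x['bbox'][0]-253))['mask']
vis=np.ones_like(M); vis[228:]=0
x=fitv(s,M,[.48,-.098,.21],vis,'pics/w20f.png','pics/w20.png')
E
```

```text
clock: 27.82
tool_pos: [0.4489, -0.1047, 0.0192]
orientation: [-180.0, -52.2, 12.0]
force: [0.2, 0.0, -0.8]
opening: 0.044
cmd [ 0.4486 -0.105   0.0195] [180.  -52.2  12.1]
valve world [ 0.47898066 -0.09781261  0.20735316] err 831.0 23617 press [-0.16229139 -0.02723999  0.04      ] yaw deg 11.85659122723664
```

View pics/w20.png

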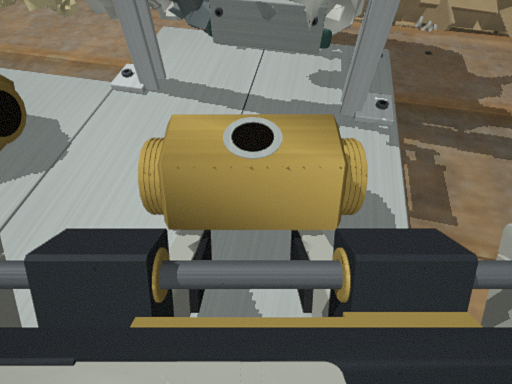

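Run:
```python
from mv import *
for a in [(-.142,-.0227,10.5),(-.12,-.0175,9),(-.10,-.013,7.5)]: pr(tb(*a,z=.0195,phi=53,u=-.031))
```

```text
{'ax': -1.2, 'ay': 0.8, 'az': 0.9, 'dx': 12.8, 'dy': -1.8, 'dz': 16.6}
{'ax': -2.4, 'ay': 0.8, 'az': 1.8, 'dx': 26.7, 'dy': -3.1, 'dz': 34.5}
{'ax': -3.6, 'ay': 0.8, 'az': 2.8, 'dx': 39.3, 'dy': -4.1, 'dz': 50.8}
```

```bash
python3 -m inch '[{"ax":-0.4,"ay":0.3,"az":0.3,"dx":4.3,"dy":-0.6,"dz":5.5,"fingers":44},{"ax":-0.8,"ay":0.5,"az":0.6,"dx":8.5,"dy":-1.2,"dz":11,"fingers":44},{"ax":-1.2,"ay":0.8,"az":0.9,"dx":12.8,"dy":-1.8,"dz":16.6,"fingers":44},{"ax":-1.8,"ay":0.8,"az":1.35,"dx":19.7,"dy":-2.4,"dz":25.5,"fingers":44},{"ax":-2.4,"ay":0.8,"az":1.8,"dx":26.7,"dy":-3.1,"dz":34.5,"fingers":44},{"ax":-3,"ay":0.8,"az":2.3,"dx":33,"dy":-3.6,"dz":42.6,"fingers":44},{"ax":-3.6,"ay":0.8,"az":2.8,"dx":39.3,"dy":-4.1,"dz":50.8,"fingers":44},{"ax":-3.6,"ay":0.8,"az":2.8,"dx":39.3,"dy":-4.1,"dz":50.8,"fingers":44}]'
python3 - <<'E'
from mv import *
upd({'ax':-3.6,'ay':.8,'az':2.8,'dx':39.3,'dy':-4.1,'dz':50.8})
from vf import *
s=snap('wrist','w21'); r=trace('valve_b','wrist'); 
M=max(r,key=lambda x:-abs(x['bbox'][0]-253))['mask']
vis=np.ones_like(M); vis[228:]=0
x=fitv(s,M,[.54,-.083,.13],vis,'pics/w21f.png','pics/w21.png')
E
```

```text
clock: 28.92
tool_pos: [0.5113, -0.0873, 0.0193]
orientation: [-179.9, -53.1, 7.4]
force: [-0.4, 0.9, 0.9]
opening: 0.0442
cmd [ 0.5106 -0.0876  0.0195] [-180.   -53.     7.4]
valve world [ 0.5418994  -0.08258266  0.12549463] err 859.0 23522 press [-0.09936631 -0.01203626  0.04      ] yaw deg 7.16644280112692
```

View pics/w21.png

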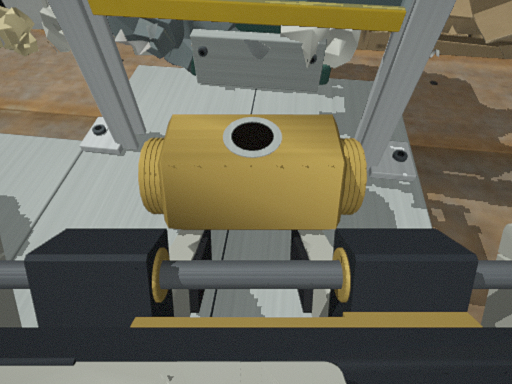

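Run:
```python
from mv import *
for a in [(-.08,-.0085,6),(-.06,-.005,4),(-.04,-.002,2)]: pr(tb(*a,z=.0195,phi=55,u=-.031))
```

```text
{'ax': -1.2, 'ay': 2.0, 'az': 0.8, 'dx': 12.3, 'dy': -2.7, 'dz': 16.3}
{'ax': -2.8, 'ay': 2.0, 'az': 2.0, 'dx': 24.5, 'dy': -4.7, 'dz': 32.5}
{'ax': -4.4, 'ay': 2.0, 'az': 3.2, 'dx': 36.7, 'dy': -6.2, 'dz': 48.7}
```

```bash
python3 -m inch '[{"ax":-0.6,"ay":1,"az":0.4,"dx":6,"dy":-1.3,"dz":8,"fingers":44},{"ax":-1.2,"ay":2,"az":0.8,"dx":12.3,"dy":-2.7,"dz":16.3,"fingers":44},{"ax":-2,"ay":2,"az":1.4,"dx":18.4,"dy":-3.7,"dz":24.4,"fingers":44},{"ax":-2.8,"ay":2,"az":2,"dx":24.5,"dy":-4.7,"dz":32.5,"fingers":44},{"ax":-3.6,"ay":2,"az":2.6,"dx":30.6,"dy":-5.5,"dz":40.6,"fingers":44},{"ax":-4.4,"ay":2,"az":3.2,"dx":36.7,"dy":-6.2,"dz":48.7,"fingers":44},{"ax":-4.4,"ay":2,"az":3.2,"dx":36.7,"dy":-6.2,"dz":48.7,"fingers":44}]'
python3 - <<'E'
from mv import *
upd({'ax':-4.4,'ay':2,'az':3.2,'dx':36.7,'dy':-6.2,'dz':48.7})
from vf import *
s=snap('wrist','w22'); r=trace('valve_b','wrist'); 
M=max(r,key=lambda x:-abs(x['bbox'][0]-253))['mask']
vis=np.ones_like(M); vis[228:]=0
x=fitv(s,M,[.6,-.073,.03],vis,'pics/w22f.png','pics/w22.png')
snap('side','side22')
E
```

```text
clock: 29.9
tool_pos: [0.5702, -0.0733, 0.0191]
orientation: [-179.9, -55.0, 1.9]
force: [-0.6, -0.1, -0.6]
opening: 0.0437
cmd [ 0.5702 -0.0736  0.0195] [-180.  -55.    2.]
valve world [ 0.60044833 -0.0729017   0.03218949] err 1060.0 22913 press [-0.04081336 -0.00237968  0.04      ] yaw deg 1.8204526086832487
```

View pics/w22.png

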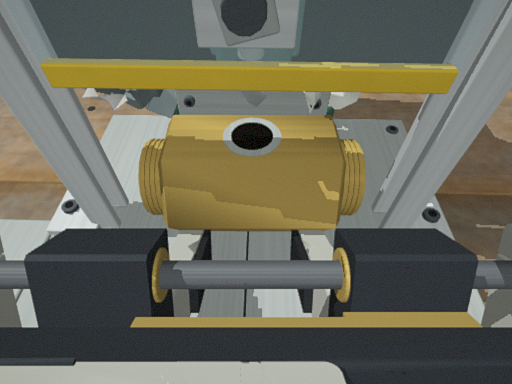

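View pics/side22.png

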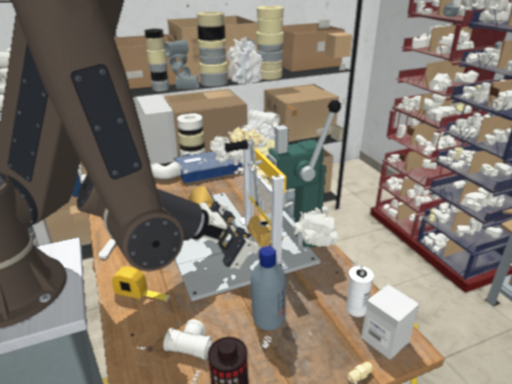

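```bash
python3 - <<'E'
from mv import *
for a in [(-.025,-.0005,1),(-.010,0,0),(.001,0,0)]: pr(tb(*a,z=.0195,phi=56,u=-.031))
E
python3 -m inch '[{"ax":-0.3,"ay":0.5,"az":0.3,"dx":3.5,"dy":-0.5,"dz":5,"fingers":44},{"ax":-0.8,"ay":1,"az":0.6,"dx":8.6,"dy":-1.2,"dz":12.3,"fingers":44},{"ax":-1.2,"ay":1,"az":0.9,"dx":13,"dy":-1.5,"dz":18.5,"fingers":44},{"ax":-1.6,"ay":1,"az":1.2,"dx":17,"dy":-1.8,"dz":24.4,"fingers":44},{"ax":-1.6,"ay":1,"az":1.2,"dx":17,"dy":-1.8,"dz":24.4,"fingers":44}]'
```

```text
{'ax': -0.8, 'ay': 1.0, 'az': 0.6, 'dx': 8.6, 'dy': -1.5, 'dz': 12.4}
{'ax': -1.7, 'ay': 1.0, 'az': 1.1, 'dx': 17.2, 'dy': -2.0, 'dz': 24.7}
{'ax': -1.7, 'ay': 1.0, 'az': 1.1, 'dx': 23.5, 'dy': -1.6, 'dz': 33.7}
clock: 30.68
tool_pos: [0.6005, -0.0706, 0.0192]
orientation: [-179.8, -56.0, -0.2]
force: [-0.9, -0.7, -1.7]
opening: 0.0439
```

Run:
```python
from mv import *
upd({'ax':-1.6,'ay':1,'az':1.2,'dx':17,'dy':-1.8,'dz':24.4})
from vf import *
s=snap('wrist','w23'); r=trace('valve_b','wrist'); 
M=max(r,key=lambda x:-abs(x['bbox'][0]-253))['mask']
vis=np.ones_like(M); vis[228:]=0
x=fitv(s,M,[.63,-.07,.0],vis,'pics/w23f.png','pics/w23.png')
for a in [(-.005,0.0,0),(0,0,0),(.003,0,0)]: pr(tb(*a,z=.0195,phi=56,u=-.031))
```

```text
cmd [ 0.5999 -0.0707  0.0195] [-1.798e+02 -5.600e+01 -1.000e-01]
valve world [ 0.61178464 -0.06935927 -0.00516557] err 2920.0 19124 press [-0.02947557  0.00115802  0.04      ] yaw deg -0.3198351995667357
{'ax': -0.1, 'ay': -0.0, 'az': -0.1, 'dx': 3.0, 'dy': -0.2, 'dz': 4.4}
{'ax': -0.1, 'ay': -0.0, 'az': -0.1, 'dx': 5.8, 'dy': -0.2, 'dz': 8.6}
{'ax': -0.1, 'ay': -0.0, 'az': -0.1, 'dx': 7.5, 'dy': -0.2, 'dz': 11.1}
```

View pics/w23.png

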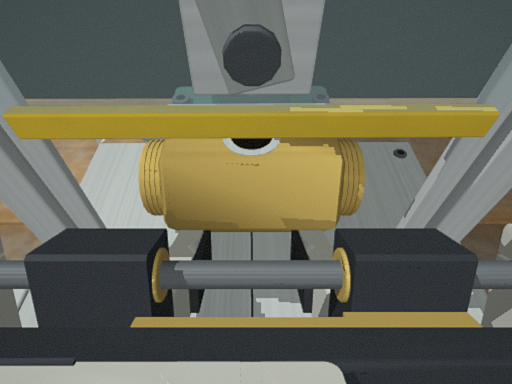

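View pics/w23f.png

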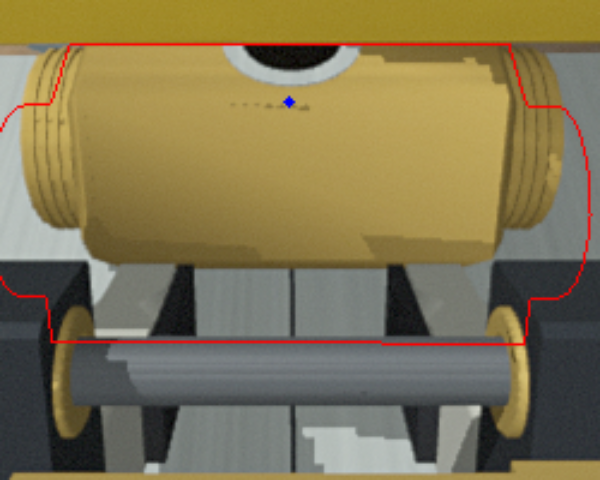

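```bash
python3 -m inch '[{"ax":0,"ay":0,"az":0,"dx":1.5,"dy":-0.1,"dz":2.2,"fingers":44},{"ax":0,"ay":0,"az":0,"dx":3,"dy":-0.2,"dz":4.4,"fingers":44},{"ax":0,"ay":0,"az":0,"dx":4.4,"dy":-0.2,"dz":6.5,"fingers":44},{"ax":0,"ay":0,"az":0,"dx":4.4,"dy":-0.2,"dz":6.5,"fingers":44}]'; python3 -c "
from mv import *
upd({'dx':4.4,'dy':-.2,'dz':6.5})
from vf import *
s=snap('wrist','w24'); r=trace('valve_b','wrist'); 
M=max(r,key=lambda x:-abs(x['bbox'][0]-253))['mask']
vis=np.ones_like(M); vis[228:]=0; vis[:148]=0
x=fitv(s,M,[.639,-.07,.0],vis,'pics/w24f.png','pics/w24.png')
"
```

```text
clock: 31.28
tool_pos: [0.6079, -0.0705, 0.0192]
orientation: [-179.8, -56.0, -0.2]
force: [-2.1, 0.7, -1.2]
opening: 0.0437
cmd [ 0.6078 -0.0705  0.0195] [-1.798e+02 -5.600e+01 -1.000e-01]
valve world [ 0.64446301 -0.19270905  0.50829656] err 13007.0 22689 press [ 0.00315141 -0.12220536  0.04      ] yaw deg 29.099378062543195
```

View pics/w24.png

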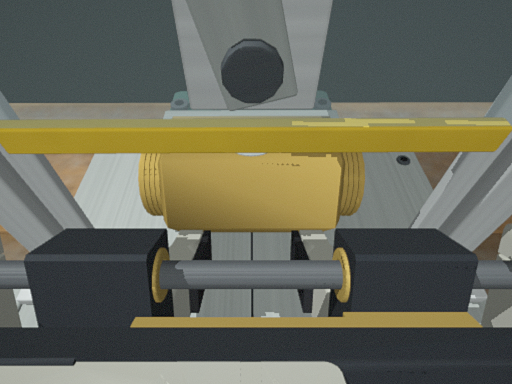

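```bash
python3 -m inch '[{"ax":0,"ay":0,"az":0,"dx":0.8,"dy":0,"dz":1.2,"fingers":44},{"ax":0,"ay":0,"az":0,"dx":1.4,"dy":0,"dz":2.1,"fingers":44},{"ax":0,"ay":0,"az":0,"dx":1.4,"dy":0,"dz":2.1,"fingers":44}]'; python3 -c "
from mv import *
upd({'dx':1.4,'dz':2.1})"
python3 -m inch '[{"ax":0,"ay":0,"az":0,"dx":0.6,"dy":0,"dz":0.8,"fingers":44},{"ax":0,"ay":0,"az":0,"dx":1.1,"dy":0,"dz":1.7,"fingers":44},{"ax":0,"ay":0,"az":0,"dx":1.1,"dy":0,"dz":1.7,"fingers":44}]'; python3 -c "
from mv import *
upd({'dx':1.1,'dz':1.7})"
```

```text
clock: 31.75
tool_pos: [0.6093, -0.0702, 0.0184]
orientation: [-179.7, -55.9, -0.2]
force: [-7.1, -0.8, -0.2]
opening: 0.0439
cmd [ 0.6103 -0.0705  0.0195] [-1.798e+02 -5.600e+01 -1.000e-01]
clock: 32.12
tool_pos: [0.6099, -0.0697, 0.0177]
orientation: [-179.6, -55.7, -0.3]
force: [-15.1, -3.7, 2.4]
opening: 0.0438
cmd [ 0.6123 -0.0705  0.0194] [-1.798e+02 -5.600e+01 -1.000e-01]
```

```bash
python3 -m inch '[{"ax":0,"ay":0,"az":0,"dx":-1.1,"dy":0,"dz":-1.7,"fingers":44},{"ax":0,"ay":0,"az":0,"dx":-3,"dy":0,"dz":-4.5,"fingers":44},{"ax":0,"ay":0,"az":0,"dx":-10,"dy":0,"dz":-15,"fingers":44},{"ax":0,"ay":0,"az":0,"dx":-20,"dy":0,"dz":-31,"fingers":44},{"ax":0,"ay":0,"az":0,"dx":-30,"dy":0,"dz":-50,"fingers":44},{"ax":0,"ay":0,"az":0,"dx":-38,"dy":0,"dz":-65,"fingers":44},{"ax":0,"ay":0,"az":0,"dx":-38,"dy":0,"dz":-65,"fingers":44},{"ax":0,"ay":0,"az":0,"dx":-38,"dy":0,"dz":-65,"fingers":44}]'; python3 -c "
from mv import *
upd({'dx':-38,'dz':-65})
from vf import *
s=snap('wrist','w25')
r=trace('valve_b','wrist'); print([(x['bbox'],x['score']) for x in r])
M=max(r,key=lambda x:-abs(x['bbox'][0]-253))['mask']
top=np.where(M.any(1))[0][0]
vis=np.ones_like(M); vis[228:]=0; vis[:top+1]=0; print(top)
x=fitv(s,M,[.641,-.07,.0],vis,'pics/w25f.png','pics/w25.png')
for c in ['scene','side']:
  s=snap(c,c+'25'); a=cv2.imread('pics/%s25.png'%c); cv2.imwrite('pics/%s25z.png'%c,cv2.resize(a[130:280,200:350],(750,750),interpolation=cv2.INTER_CUBIC)[:600])
"
```

```text
clock: 33.12
tool_pos: [0.5376, -0.0713, 0.0241]
orientation: [-179.8, -56.1, -0.2]
force: [0.2, 0.3, -0.7]
opening: 0.0441
cmd [ 0.5372 -0.0706  0.0242] [-1.798e+02 -5.600e+01 -1.000e-01]
[([250.6, 110.7, 174.3, 99.8], 0.85)]
61
valve world [ 0.63940771 -0.07004048  0.00164018] err 592.0 14696 press [-0.00185278  0.0004653   0.04      ] yaw deg 0.07010576261693238
```

View pics/w25.png

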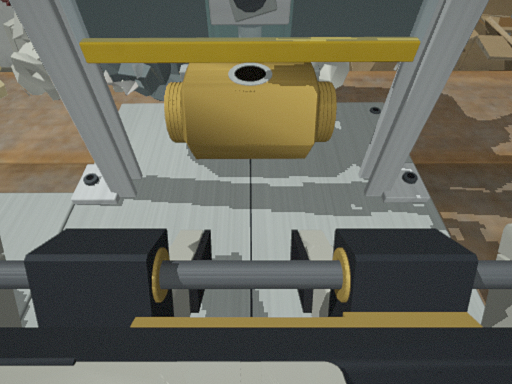

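View pics/w25f.png

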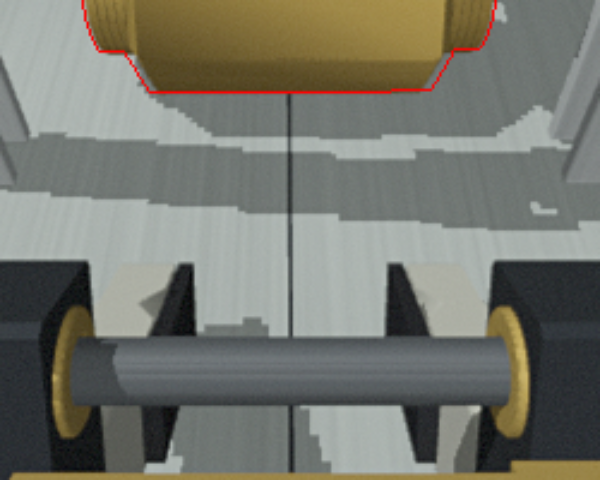

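View pics/scene25z.png

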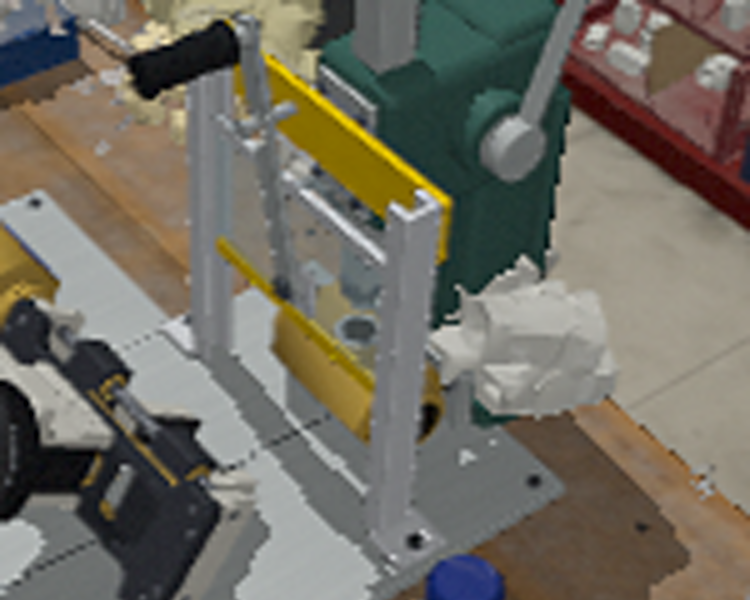

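```bash
python3 -c "
from h import *
a=cv2.imread('pics/side0.png');b=cv2.imread('pics/side25.png');cv2.imwrite('pics/cmp.png',np.hstack([cv2.resize(x[160:250,170:260],(390,390)) for x in (a,b)]))"
```

```text
(no output)
```

View pics/cmp.png

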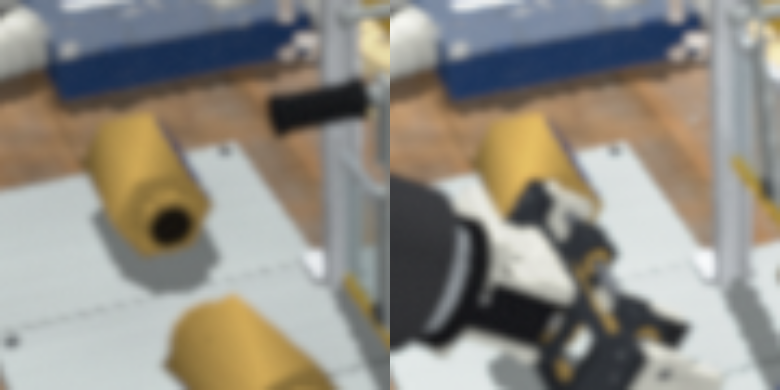

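The other body has not moved: its far edge is at the same pixels before and after. The gripper is clear of everything, so I'm handing the job in.

```bash
python3 -c "
from plant import *
print(close_job())"
```

```text
the job is handed in; nothing more can be done
None
```

The body (valve_b) is loaded under the ram with its port up, the guard is hooked up on the stud, and the job is handed in. The clock stood at about 33 s of the 64 s at my last checks, just before handing in.

**What I did**
- I lifted the guard by its handle, leaned the bar left so the stud entered the slot, and lowered it onto the roof of the slot.
- I rolled valve_b one face towards the robot.
- I slid it in with two fingertips low on its lower face until it met the fence, where the push force rose to about 15 N, then drew back.

**Last checks**
- **Body position:** the camera fit put it at x −1.9 mm, y +0.5 mm and 0.1° off square, with the port up.
- **Guard:** it stayed up after I let go. I saw the stud in the slot, and the detected slot and stud points fell within about 3 pixels of each other.
- **Other body and robot:** valve_a showed no movement in the side view, though the gripper hid part of it in that last picture. The primer bottle was upright, and the measured tool force was near zero.

**What went wrong on the way**
- Before the slide the arm ran into a limit of its last joint, and one move ended up high above the bench. Nothing was touched, and I worked out a new route.
- Two camera fits failed while the raised guard hid part of the body. I relied on finger position and force there, and the clear view at the end agreed.

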